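# Clamp a pump shaft in the bench stand

## Task

Get the pump shaft ready for measuring: push it endways in its V-blocks until it is right up against the end stop, then lay the white plastic saddle whose groove fits the shaft over it, in the middle of the stand where the clamp arm comes down, and let go of it. Swing the hinged clamp arm down onto the saddle, then line the captive wing knob up with the arm, push it down against its spring and turn it clockwise as far as it goes, so that it stays down and clamps the saddle. Leave the other saddle and the parts around where they are.

Things in the scene. Friction and masses are not known exactly. Their poses are not given: they have to be found in the camera images.
- clamp_stand: Fixed grey bench stand: base 190 x 204 x 12 mm. Origin under the base below the clamp; y along the shaft (end stop at the -y end), +x towards the arm's hinge, z up. Steel V-blocks, 24 mm long, at y = -58 and +58 mm, 53 mm high; hinge fork at x = +64 mm, 57 mm wide, 98 mm high; slotted keeper post 44 x 46 mm, 66 mm high, at x = -60 mm. The base ends at y = +80 mm.
- seat (a point): Point on the shaft's axis below the middle of the closed clamp arm, 50 mm above the stand's underside; same axes as the stand.
- stop (a point): Middle of the end stop's face (44 mm wide, 72 mm high), on the shaft's axis, 108 mm from the seat towards the stand's -y; the face looks to the stand's +y.
- shaft: Loose steel pump shaft, about 0.45 kg, 200 mm long, lying in the V-blocks along the stand's y: 26 mm in diameter over the middle 176 mm, ends of 18 mm diameter, 12 mm long. Origin at mid-length, 13 mm below the axis (it may roll about its axis). A push of 2 to 6 N slides it endways.
- shaft_foot (a point): Centre of the shaft's end face nearest the end stop; it must come to the stop's face.
- shaft_push (a point): Centre of the shaft's other end face (18 mm in diameter), the one to push; it stands 32 mm or more outside the stand's base at the start and 12 mm outside it when the shaft is at the stop.
- saddle: The saddle that fits: loose white plastic arch, 46 mm wide (x), 60 mm long (y), 41 mm high, standing on its legs. Groove along y, 30 mm wide, with 45 degree seats that centre it on the shaft; either way round fits. Origin mid-underside: 14 mm below the shaft's axis when seated, top 27 mm above it. The crown above the shaft is 14 mm thick: grip it there across the 60 mm length.
- saddle_narrow: The other saddle, too narrow for this shaft: same shape, 33 mm wide x 60 mm long x 34 mm high, 19 mm groove. Leave it alone.
- clamp_arm (a joint): Hinge angle of the aluminium clamp arm: 0 = closed, level, lying on the seated saddle; grows as it opens, 1.57 = upright; starts leaning back at 1.8 to 2.05. Stiff hinge: it stays where it is left, about 4 N at the tab moves it. The arm is 32 mm wide and 12 mm thick, its mid-plane through the hinge axis.
- hinge_axis (a point): On the arm's hinge axis, 83 mm above the stand's underside, 64 mm from the seat towards the stand's +x; the axis runs along the stand's y. The arm points from here to the stand's -x when closed and straight up at 1.57.
- tab (a point): Thumb tab at the arm's free end (34 mm long along the arm, 36 mm wide, 8 mm thick): point in the middle of its upper face, 162 mm from the hinge along the arm and 6 mm off its mid-plane. Push on this face to close the arm.
- knob_grip (a point): On the axis of the captive wing knob (124 mm from the hinge), at the wing's middle height. Wing: bar 56 mm long, 13 mm thick, 30 mm high, on a round skirt 60 mm across whose upper face is 14 mm below this point. Site x along the wing, z along the knob's axis (up when the arm is closed). Arm closed and knob up: skirt's upper face 112 mm above the stand's underside.
- knob_turn (a joint): Knob's turn, clockwise from above positive: 0 = wing in line with the arm, cross-pin over the keeper's slot (it can go down only within 0.25 of this); 1.57 = home, wing across the arm. Starts between -0.9 and -0.3; turns freely while up, with about 0.1 N m when drawn down.
- knob_press (a joint): Knob's travel down (m): 0 = up on its spring, 0.011 = cross-pin just below the slot, 0.0134 = home, 0.0155 = end of travel. The spring gives 4 N at the top, 11 N when down. With the arm closed and the knob held 0.0125 to 0.014 down, turning it clockwise from 0 passes the pin under the slot's lips; beyond a turn of 0.6 it stays down by itself.
- pump_housing: Loose bystander: grey pump housing casting, 82 x 95 x 61 mm, behind the stand. Origin under its middle.
- bearing: Loose bystander: ball bearing lying flat, 62 mm across, 16 mm high. Origin under its middle.
- rubber_mount: Loose bystander: black rubber mount with a stud, 68 mm across, 58 mm high. Origin under its middle.
- grease_tub: Loose bystander: white tub with a blue lid, 68 mm across, 53 mm high. Origin under its middle.
- threadlock: Loose bystander: small black bottle with a white cap, 38 mm across, 118 mm high. Origin under its middle.
- filter: Loose bystander: white and black inline filter, 48 x 162 x 67 mm. Origin under its middle.
There are look-alikes about, which are no part of the job. What is shaped like the saddle but red is not meant.

How it is judged:
On the way, in this order (a step that is already met when the one before it is completed fails the run):
1. the shaft is up against the end stop (y of shaft_foot in the frame of stop between -0.003 and 0.003 m and distance between shaft_foot and stop below 0.006 m), for 0.2 s.
2. the fitting saddle sits over the shaft at the clamp and is let go (all of step 1 and x of saddle in the frame of seat between -0.005 and 0.005 m and y of saddle in the frame of seat between -0.012 and 0.012 m and z of saddle in the frame of seat between -0.018 and -0.01 m and angle between saddle's own z axis and vertical below 0.09 rad and angle between the y axis of saddle and the y axis of clamp_stand, either way round below 0.09 rad and contact force between the fingers and saddle below 0.3 N), for 0.2 s.
3. the clamp arm lies on the saddle (x of saddle in the frame of seat between -0.005 and 0.005 m and y of saddle in the frame of seat between -0.012 and 0.012 m and z of saddle in the frame of seat between -0.018 and -0.01 m and angle between saddle's own z axis and vertical below 0.09 rad and angle between the y axis of saddle and the y axis of clamp_stand, either way round below 0.09 rad and value of joint clamp_arm below 0.04 rad), for 0.2 s.
4. the knob is pushed down through its slot and started (value of joint clamp_arm below 0.03 rad and value of joint knob_press above 0.0105 m and value of joint knob_turn above 0.3 rad), for 0.05 s.
5. the knob is turned home and stays down (value of joint clamp_arm below 0.03 rad and value of joint knob_turn above 1.4 rad and value of joint knob_press above 0.0115 m), for 0.2 s.
At the end, for the whole second after the job is handed in: Shaft end within 3 mm of the stop; fitting saddle seated over it within 12 mm of the clamp's middle (5 mm across), level and in line within 0.09 rad; arm closed (under 0.03 rad), bearing on the saddle with over 3 N; knob turned past 1.4 rad and over 11.5 mm down; all at rest (all of step 1 and all of step 5 and x of saddle in the frame of seat between -0.005 and 0.005 m and y of saddle in the frame of seat between -0.012 and 0.012 m and z of saddle in the frame of seat between -0.018 and -0.01 m and angle between saddle's own z axis and vertical below 0.09 rad and angle between the y axis of saddle and the y axis of clamp_stand, either way round below 0.09 rad and contact force between saddle and clamp_arm above 3 N and linear speed of each of saddle, shaft below 0.02 m/s); the robot touches nothing.
It fails at once if the other saddle or a part standing around is moved more than 25 mm (distance of any of saddle_narrow, pump_housing, bearing, rubber_mount, grease_tub, threadlock, filter from where it was at the start of the episode above 0.025 m).
It also fails if it takes over 72 s, if anything falls off the work surface, if the arm or the gripper's body presses on something with over 40 N, if the wrist force passes 120 N, or if a joint passes its speed limit or range.

## Robot

A 7-joint arm with a two-finger parallel gripper is mounted at the origin on a cart in front of the work surface, level with it; the furniture and walls round the work are solid. World frame = base frame: x ahead of the robot, y to its left, z up, the work surface at z = 0. Lengths are in m, angles in rad, forces in N, time in s.
With the tool pointing down it reaches from about 0.425 to 0.925 m from the base axis. Payload 6.8 kg.
Tool frame: the origin (TCP) lies at the very end of the fingers, on their centre line; the grasp point (between the pads) lies 19 mm behind it; z points along the fingers, y is the line along which they close (so a half turn about z gives the same grasp; the last joint's range is limited). The gripper opens to 85 mm and grips with 20 to 120 N. Pads are 22 mm wide; open, the fingers measure 114 mm over their backs; the gripper's body (76 mm by 85 mm) begins 54 mm behind the grasp point. The pads swing forward as they close: fully open they stand 13 mm farther back than shut.
Start: joints at [1.061, 0.477, 0.022, 1.555, -0.011, 1.109, -0.083], TCP at [0.264, -0.621, 0.196] pointing down, gripper open.
Joint ranges: [-2.96, 2.96], [-0.34, 2.1], [-1.41, 1.46], [0.24, 2.44], [-1.37, 4.51], [0.17, 1.92], [-2.96, 2.96]. Speed limits (rad/s): [2.39, 2.39, 3.14, 3.14, 3.14, 3.14, 3.14].

## Interface

Orientations are given as a rotation vector (axis times angle).
In Python, from bench import get_obs, grab_frame, hand_in gives the robot as it stands.
- The arm moves only by the tool drive_tool, never from a script. Its argument "rows" is a list of rows, each an object with "offset": the shift along the tool's x, y, z as a fraction of full scale, a list of three; "rotation": the turn, a rotation vector about the tool's x, y, z as a fraction of full scale, a list of three; "claw": the opening, from 0 (shut) to 1 (fully open). In form: [{"offset": [tx, ty, tz], "rotation": [wx, wy, wz], "claw": claw}, ...]. A call has 1 to 20 rows; each row is the pose to reach, as a shift and turn from the pose commanded when the call began, along the tool's axes at that moment; what a row does not reach only later rows make up. Full scale, the value 1, is 0.15 m for a shift and 2 rad for a turn. A row lasts 1/12 s, in which the tool goes at most 41.7 mm and 7.16 degrees, less where a joint would pass 70% of its speed; a pose out of reach is approached as far as the arm can. A call with a number of a shift or a turn outside -1 to 1 is refused whole. A call with a gripper value outside its range is refused whole. The fingers move at their own pace and stop on an object; "force" is the grip in N (left out, the last holds). Time passes only in rows, so rows that repeat a pose let the fingers close. It gives the time, the measured TCP pose, the force, the opening and the grip force at its end, in the units of the state.
- get_obs(): the state, without advancing time (a new reading comes with each control period).
- grab_frame(name): name is "scene" or "top" or "wrist"; returns a dict with "frame" (400x640x3 uint8, red, green, blue), "z_map" (400x640 float32, m along the optical axis (not along the pixel's ray), 0 where there is no reading), "vfov" (degrees; the focal length in pixels is half the picture's height over the tangent of half this angle, whatever the lens; pixels are square), "cx", "cy" (the principal point, pixels), "R" (3x3) and "t" (3): a world point X has camera coordinates R X + t. Camera axes: x right, y down, z forward; pixel columns grow to the right and rows downward; lengths in m; the calibration is good to about 2 mm. A picture is of the moment at which its call begins.
- hand_in(): hands the job in; it is judged then, once.
The state is a dict: "clock": time; "joints": joint angles; "qvel": joint speeds; "tau": joint torques, N m; "tcp_pos": TCP position; "orientation": TCP orientation; "contact_force": force on the tool from outside, world axes, zero at the start; "moment": the same for the moment, N m; "grip_width": finger opening in m; "gripper_force": force on a finger pad.
Only numpy, scipy, OpenCV 4.12 (cv2) and the standard library are available. Lean on these libraries where they do the work, as an engineer would, in place of code of your own. Each camera call takes 0.05 s, during which the arm holds its last target. There are 200 camera calls.

## Working session

There is one attempt and no reset: what is moved stays moved. The work goes in short steps, Python scripts to look and compute and a tool call to move; the robot and the scene stay as the last step left them, time stands still between calls to the robot, and variables do not carry over. Pictures are saved under pics/ and viewed, at most 11 in all, crops included, and the job is handed in when it is done.

Besides the shell and the picture viewer there is one more tool, called after "Call:" in YAML: its name, and indented under it one key for each argument. drive_tool: Moves the arm, as the interface text tells. Its arguments: {"type":"object","properties":{"rows":{"type":"array","items":{"type":"object","properties":{"offset":{"type":"array","items":{"type":"number"}},"rotation":{"type":"array","items":{"type":"number"}},"claw":{"type":"number"}}}},"force":{"type":"number"}},"required":["rows"]}

```bash
ls; mkdir -p pics; cat > h.py <<'E'
import numpy as np, cv2
from bench import get_obs, grab_frame, hand_in
def snap(name,fn=None):
    d=grab_frame(name)
    if fn: cv2.imwrite('pics/'+fn+'.png',d['frame'][:,:,::-1])
    np.savez('last_'+name+'.npz',**d)
    return d
def load(name): return dict(np.load('last_'+name+'.npz'))
def cloud(d):
    f=200/np.tan(np.radians(float(d['vfov']))/2)
    v,u=np.mgrid[0:400,0:640]; z=d['z_map']
    P=np.stack([(u-d['cx'])/f*z,(v-d['cy'])/f*z,z],-1)
    W=(P-d['t'])@d['R']
    W[z==0]=np.nan
    return W
E
python3 - <<'E'
from h import *
print(get_obs())
a=snap('scene','s0');b=snap('top','t0')
for d in(a,b): print(d['vfov'],d['cx'],d['cy'],d['R'],d['t'])
E
```

```text
pics
{'clock': 0.0, 'joints': array([ 1.06092598,  0.47784579,  0.02230385,  1.55647846, -0.01150646,
        1.10929463, -0.08309396]), 'qvel': array([ 0.00146898,  0.00093421,  0.00082212, -0.0010117 ,  0.00133756,
       -0.00126183,  0.000292  ]), 'tau': array([-7.36893326e-04, -5.96445608e+01,  1.60724223e+00, -2.81193835e+01,
        1.23265429e-02,  9.34201526e-03,  2.18103219e-05]), 'tcp_pos': array([ 0.26369616, -0.62062586,  0.19488304]), 'orientation': array([-3.07660275e+00, -6.26584287e-01,  7.79642243e-04]), 'contact_force': array([ 0.31688078,  0.86565661, -0.10494334]), 'moment': array([-0.05306273, -0.03150219,  0.00673316]), 'gripper_force': 0.0, 'grip_width': 0.08540541446592526}
57.99940664708627 317.4698668121764 201.03702553396627 [[-0.56540454 -0.82454283 -0.02113823]
 [-0.48869359  0.35553156 -0.79672824]
 [ 0.66445187 -0.44014364 -0.60396795]] [0.26745878 0.40710137 0.78657291]
43.962868282687545 321.176462550625 190.07254259268976 [[ 5.96212122e-05 -9.99979208e-01 -6.44829786e-03]
 [-9.88263491e-01  9.26114382e-04 -1.52756063e-01]
 [ 1.52758859e-01  6.38172485e-03 -9.88242887e-01]] [-0.05815439  0.60378523  1.7688142 ]
```

View pics/t0.png

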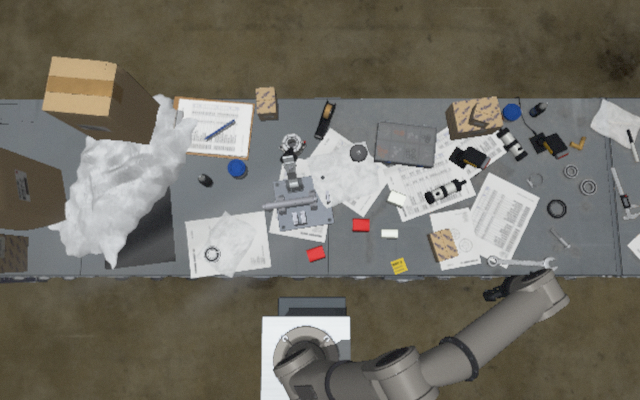

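View pics/s0.png

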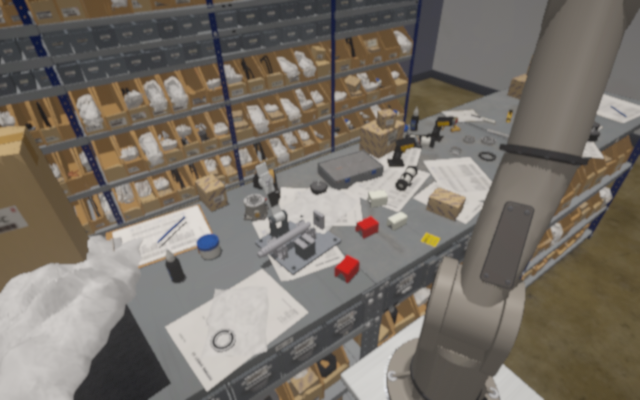

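The top view shows the stand around (300,205), with the shaft sticking out to the left, which is world +y. The clamp arm is up on the far side. The white saddles are at (398,199), the larger one, and (389,233). The red decoys are at (361,225) and (317,254).

```bash
python3 - <<'E'
from h import *
d=load('top');W=cloud(d);I=d['frame']
cv2.imwrite('pics/t1.png',cv2.resize(I[125:275,185:425],None,fx=3.3,fy=3.3,interpolation=cv2.INTER_CUBIC)[:,:,::-1])
wh=(I.min(2)>170)
for n,(u0,u1,v0,v1) in dict(A=(380,415,185,215),B=(375,405,222,245)).items():
    w=W[v0:v1,u0:u1];m=(w[...,2]>0.02);p=w[m]
    print(n,m.sum(),p.mean(0),np.percentile(p[:,2],[5,50,95]),cv2.minAreaRect(p[:,:2].astype(np.float32)))
    t=p[p[:,2]>np.percentile(p[:,2],95)-.006]; print(' top',len(t),t.mean(0),cv2.minAreaRect(t[:,:2].astype(np.float32)))
# heights map of stand
w=W[140:240:3,255:345:3];
np.set_printoptions(linewidth=250)
print((w[...,2]*1000).round().astype(int)); print(W[207,263],W[203,318],W[200,300])
E
```

```text
A 215 [ 0.57315708 -0.33508496  0.0399034 ] [0.03234753 0.04010357 0.04811201] ((0.5746591687202454, -0.3358188271522522), (0.0592195950448513, 0.04751190170645714), 66.76985168457031)
 top 71 [ 0.57382816 -0.3373796   0.04535987] ((0.5724086165428162, -0.33501988649368286), (0.056412771344184875, 0.04478961601853371), 69.7209243774414)
B 157 [ 0.44472799 -0.30468937  0.03184376] [0.02314965 0.03141559 0.03988066] ((0.4456538259983063, -0.3059411644935608), (0.058763839304447174, 0.0331776961684227), 89.42071533203125)
 top 56 [ 0.44544017 -0.30681775  0.03736505] ((0.4454290568828583, -0.30673015117645264), (0.05458664894104004, 0.03262864053249359), 89.67059326171875)
[[ 0  3  0 ...  1 -5  5]
 [-3 -9  9 ... -4 -4  3]
 [10  4  2 ...  4 -2 -3]
 ...
 [10  0 -4 ...  4  0  3]
 [ 1 -8  0 ... 10 -7 -6]
 [-1  1 -1 ...  3  5  4]]
[0.54009243 0.15227316 0.05791383] [ 0.56006414 -0.0464247   0.01478326] [0.56552088 0.01833868 0.05825471]<stdin>:12: RuntimeWarning: invalid value encountered in cast
```

View pics/t1.png

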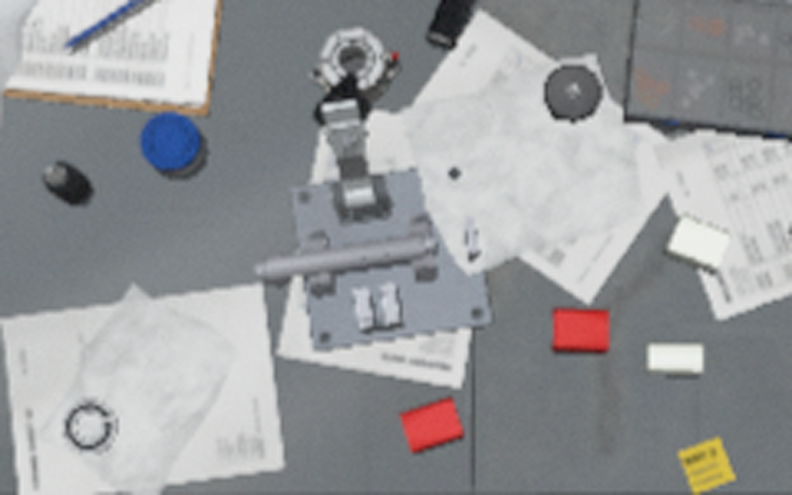

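The enlarged top view shows the stand yawed a few degrees ccw. The shaft's free end is at crop (262,268). The fitting saddle, 46x60, is at (698,242), and the narrow one is at (675,358). The arm leans back at (345,140) and the keeper is at (375,305).

```bash
cat >> h.py <<'E'
from scipy.spatial.transform import Rotation as Ro
def down(psi,tilt=0):  # tool x at angle psi (deg) in plan, z down
    c,s=np.cos(np.radians(psi)),np.sin(np.radians(psi))
    return Ro.from_matrix(np.array([[c,s,0],[s,-c,0],[0,0,-1]]))
def goto(p,psi,note=''):
    o=get_obs();R=Ro.from_rotvec(o['orientation'])
    x=R.apply([1,0,0]);
    off=R.inv().apply(np.array(p)-o['tcp_pos'])/.15
    rot=(R.inv()*down(psi)).as_rotvec()/2
    print(note,'t',round(o['clock'],2),'tcp',o['tcp_pos'].round(4),'psi',np.degrees(np.arctan2(x[1],x[0])).round(2),'j7',o['joints'][6].round(2),'F',o['contact_force'].round(1),'\n  off',off.round(4),'rot',rot.round(4))
E
python3 - <<'E'
from h import *
d=load('top');W=cloud(d)
w=W[195:215,255:325].reshape(-1,3); w=w[np.isfinite(w[:,0])]
p=w[(w[:,2]>.05)&(w[:,2]<.075)]
# RANSAC-ish line
l=cv2.fitLine(p[:,:2].astype(np.float32),cv2.DIST_HUBER,0,.003,.003).ravel(); 
for _ in range(5):
    n=np.array([-l[1],l[0]]); r=(p[:,:2]-l[2:])@n; q=p[abs(r)<.015]
    l=cv2.fitLine(q[:,:2].astype(np.float32),cv2.DIST_HUBER,0,.003,.003).ravel()
s=(q[:,:2]-l[2:])@l[:2]; print(len(q),'line',l,'ang',np.degrees(np.arctan2(l[1],l[0])),'ends',l[2:]+s.min()*l[:2],l[2:]+s.max()*l[:2],s.max()-s.min())
goto([.40,-.45,.35],100)
E
```

```text
355 line [ 0.15238829 -0.9883207   0.5553365   0.05581475] ang -81.23464 ends [0.5399987  0.15528857] [ 0.57021333 -0.04066971] 0.19827397921568335
 t 0.1 tcp [ 0.2637 -0.6207  0.195 ] psi 23.02 j7 -0.08 F [ 0.5  0.3 -0.2] 
  off [ 1.2809 -0.6938 -1.0323] rot [-7.000e-04 -5.000e-04 -6.718e-01]
```

Call:
drive_tool:
  rows:
    - {"offset": [0.25,-0.14,-0.25],"rotation": [0,0,-0.06],"claw": 1}
    - {"offset": [0.5,-0.28,-0.5],"rotation": [0,0,-0.12],"claw": 1}
    - {"offset": [0.75,-0.42,-0.7],"rotation": [0,0,-0.18],"claw": 1}
    - {"offset": [1,-0.6,-0.8],"rotation": [0,0,-0.24],"claw": 1}
    - {"offset": [1,-0.7,-0.9],"rotation": [0,0,-0.3],"claw": 1}
    - {"offset": [1,-0.8,-0.9],"rotation": [0,0,-0.36],"claw": 1}
    - {"offset": [1,-0.9,-0.9],"rotation": [0,0,-0.42],"claw": 1}
    - {"offset": [1,-0.9,-0.9],"rotation": [0,0,-0.48],"claw": 1}
    - {"offset": [1,-0.9,-0.9],"rotation": [0,0,-0.54],"claw": 1}
    - {"offset": [1,-0.9,-0.9],"rotation": [0,0,-0.6],"claw": 1}
    - {"offset": [1,-0.9,-0.9],"rotation": [0,0,-0.66],"claw": 1}
    - {"offset": [1,-0.9,-0.9],"rotation": [0,0,-0.72],"claw": 1}
    - {"offset": [1,-0.9,-0.9],"rotation": [0,0,-0.78],"claw": 1}

```text
clock: 1.18
tcp_pos: [0.349, -0.4381, 0.3305]
orientation: [-1.739, -2.615, -0.0]
contact_force: [0.6, 0.6, -0.9]
grip_width: 0.0855
gripper_force: 0.0
```

```bash
python3 - <<'E'
from h import *
goto([.54,-.28,.33],158)
d=snap('wrist');o=get_obs();R=Ro.from_rotvec(o['orientation'])
C=-d['R'].T@d['t'];print('cam',C,'in tool',R.inv().apply(C-o['tcp_pos']),'axis in tool',R.inv().apply(d['R'][2]),'up',R.inv().apply(d['R'][1]),d['vfov'])
E
```

```text
t 1.18 tcp [ 0.349  -0.4381  0.3305] psi 112.74 j7 1.13 F [ 0.6  0.6 -0.9] 
  off [0.4799 1.5819 0.0029] rot [ 0.     -0.0005 -0.395 ]
cam [ 0.31579242 -0.35952405  0.50910654] in tool [ 0.08547905  0.00031436 -0.17858077] axis in tool [-0.32691121 -0.00373991  0.94504766] up [-0.94503096 -0.00584748 -0.32692858] 65.7351596670431
```

Call:
drive_tool:
  rows:
    - {"offset": [0.2,0.2,0],"rotation": [0,0,-0.06],"claw": 1}
    - {"offset": [0.4,0.4,0],"rotation": [0,0,-0.12],"claw": 1}
    - {"offset": [0.6,0.6,0],"rotation": [0,0,-0.18],"claw": 1}
    - {"offset": [0.8,0.8,0],"rotation": [0,0,-0.24],"claw": 1}
    - {"offset": [1,1,0],"rotation": [0,0,-0.3],"claw": 1}
    - {"offset": [1,1,0],"rotation": [0,0,-0.36],"claw": 1}
    - {"offset": [1,1,0],"rotation": [0,0,-0.42],"claw": 1}
    - {"offset": [1,1,0],"rotation": [0,0,-0.48],"claw": 1}
    - {"offset": [1,1,0],"rotation": [0,0,-0.54],"claw": 1}
    - {"offset": [1,1,0],"rotation": [0,0,-0.6],"claw": 1}
    - {"offset": [1,1,0],"rotation": [0,0,-0.66],"claw": 1}

```text
clock: 2.15
tcp_pos: [0.4305, -0.2423, 0.3306]
orientation: [0.225, -3.133, -0.001]
contact_force: [-0.2, 0.3, -0.3]
grip_width: 0.0852
gripper_force: 0.0
```

```bash
python3 - <<'E'
from h import *
goto([.50,.06,.38],188.8)
E
```

```text
t 2.15 tcp [ 0.4305 -0.2423  0.3306] psi -171.79 j7 2.05 F [-0.2  0.3 -0.3] 
  off [-0.7461  1.9289 -0.329 ] rot [ 0.0002 -0.0003 -0.0051]
```

Call:
drive_tool:
  rows:
    - {"offset": [-0.09,0.24,-0.04],"rotation": [0,0,0],"claw": 0.5}
    - {"offset": [-0.18,0.48,-0.08],"rotation": [0,0,0],"claw": 0}
    - {"offset": [-0.28,0.72,-0.12],"rotation": [0,0,0],"claw": 0}
    - {"offset": [-0.37,0.95,-0.16],"rotation": [0,0,0],"claw": 0}

```text
clock: 2.48
tcp_pos: [0.4657, -0.0917, 0.3551]
orientation: [0.215, -3.134, -0.0]
contact_force: [0.6, 0.0, 0.1]
grip_width: 0.0388
gripper_force: 0.0
```

Call:
drive_tool:
  rows:
    - {"offset": [-0.09,0.24,-0.04],"rotation": [0,0,0],"claw": 0}
    - {"offset": [-0.18,0.48,-0.08],"rotation": [0,0,0],"claw": 0}
    - {"offset": [-0.28,0.72,-0.12],"rotation": [0,0,0],"claw": 0}
    - {"offset": [-0.37,0.95,-0.16],"rotation": [0,0,-0.005],"claw": 0}
    - {"offset": [-0.37,0.97,-0.16],"rotation": [0,0,-0.005],"claw": 0}
    - {"offset": [-0.37,0.97,-0.16],"rotation": [0,0,-0.005],"claw": 0}

```text
clock: 2.98
tcp_pos: [0.5002, 0.0612, 0.379]
orientation: [-0.241, 3.132, 0.002]
contact_force: [0.1, -0.4, -0.3]
grip_width: 0.0
gripper_force: 0.0
```

```bash
python3 - <<'E'
from h import *
d=snap('wrist','w1');goto([.54,.2,.2],188.8)
W=cloud(d);z=W[...,2];print(np.nanpercentile(z,[1,5,50]))
m=(z>.052)&(z<.07)&(W[...,1]>-.08)&(W[...,1]<.2)&(W[...,0]<.62)&(W[...,0]>.5)
p=W[m]; print(len(p))
l=cv2.fitLine(p[:,:2].astype(np.float32),cv2.DIST_HUBER,0,.003,.003).ravel()
for _ in range(8):
    n=np.array([-l[1],l[0]]); r=(p[:,:2]-l[2:])@n; q=p[abs(r)<.0145]
    l=cv2.fitLine(q[:,:2].astype(np.float32),cv2.DIST_HUBER,0,.003,.003).ravel()
s=(q[:,:2]-l[2:])@l[:2];r=(q[:,:2]-l[2:])@np.array([-l[1],l[0]]);print('line',l,np.degrees(np.arctan2(l[1],l[0])),'r',np.percentile(r,[1,50,99]),'s',np.percentile(s,[.2,99.8]),'zmax',np.percentile(q[:,2],[90,98]))
for e in np.percentile(s,[.2,99.8]): print(l[2:]+e*l[:2])
E
```

```text
t 3.03 tcp [0.5002 0.0586 0.3786] psi -171.39 j7 1.39 F [-0.7 -0.7  0. ] 
  off [-0.4045  0.8923  1.1901] rot [-0.0001 -0.0003 -0.0016]
[-0.93431745 -0.92753342  0.00474226]
2504
line [ 0.15437968 -0.9880116   0.5524798   0.06537378] -81.11917 r [-0.00946425  0.00020949  0.01386081] s [-0.09472533  0.1396107 ] zmax [0.06360134 0.06475792]
[0.53785614 0.1589635 ]
[ 0.57403286 -0.07256321]
```

View pics/w1.png

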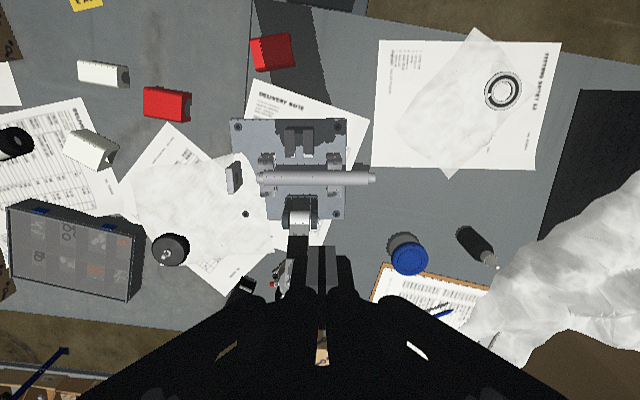

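The wrist view has world y to the right and x downward. The shaft runs from (258,180) to (375,178), the end stop's plate is at (233,178), the keeper at (300,140) and the hinge at (300,215). The fitting saddle is at (90,148).

```bash
python3 - <<'E'
from h import *
d=load('wrist');W=cloud(d);z=W[...,2]
y=np.array([-.1542,.98804]);x=np.array([.98804,.1542]);o=np.array([.55248,.06537])
a=(W[...,:2]-o)@x;b=(W[...,:2]-o)@y
def rep(n,m):
    if m.sum()>3: print(n,m.sum(),'a',np.nanpercentile(a[m],[1,50,99]).round(4),'b',np.nanpercentile(b[m],[1,50,99]).round(4),'z',np.nanpercentile(z[m],[1,50,99]).round(4))
rep('stoptop',(z>.066)&(z<.08)&(abs(a)<.03)&(b<-.08)&(b>-.18))
rep('stopside',(z>.02)&(z<.064)&(abs(a)<.03)&(b<-.12)&(b>-.18))
rep('keeper',(z>.058)&(z<.075)&(a<-.03)&(a>-.1)&(abs(b)<.08))
rep('vb+',(z>.045)&(z<.057)&(abs(a)>.015)&(abs(a)<.03)&(b<.1)&(b>0))
rep('vb-',(z>.045)&(z<.057)&(abs(a)>.015)&(abs(a)<.03)&(b>-.12)&(b<-.02))
rep('hinge',(z>.08)&(z<.105)&(a>.03)&(a<.1)&(abs(b)<.08))
rep('base',(z>.009)&(z<.016)&(abs(a)<.1)&(b>-.2)&(b<.2))
rep('end18',(z>.052)&(z<.062)&(abs(a)<.006)&(b>.06)&(b<.12))
# arm: high points
m=(z>.13)&(z<.3)&(a>0)&(a<.25)&(abs(b)<.12); rep('arm',m)
for v in(170,174,178): print(v,[(u,round(b[v,u],3),round(z[v,u],3)) for u in list(range(226,262,2))])
E
```

```text
stoptop 211 a [-0.0184  0.0021  0.0248] b [-0.1505 -0.1438 -0.1389] z [0.0661 0.0722 0.0743]
stopside 210 a [-0.0187 -0.0024  0.0236] b [-0.1496 -0.1391 -0.1385] z [0.0203 0.0436 0.0637]
keeper 626 a [-0.0785 -0.0586 -0.0358] b [-0.0536 -0.03   -0.0082] z [0.0617 0.0665 0.0684]
vb+ 235 a [-0.0296 -0.0158  0.0293] b [0.0161 0.0277 0.0388] z [0.0466 0.0532 0.056 ]
vb- 252 a [-0.0298 -0.016   0.0292] b [-0.1006 -0.0885 -0.077 ] z [0.0462 0.0528 0.0558]
hinge 555 a [0.0515 0.0609 0.0783] b [-0.0614 -0.031  -0.0006] z [0.0819 0.0957 0.1041]
base 8842 a [-0.0955 -0.0355  0.0942] b [-0.1926 -0.0501  0.1968] z [0.0098 0.0128 0.0159]
end18 96 a [-0.006  -0.0027  0.0049] b [0.0609 0.0847 0.0948] z [0.0529 0.0595 0.0619]
arm 789 a [0.0773 0.0904 0.1328] b [-0.0591 -0.0401 -0.0155] z [0.1309 0.1668 0.2228]
170 [(226, np.float64(-0.148), np.float64(0.074)), (228, np.float64(-0.145), np.float64(0.074)), (230, np.float64(-0.142), np.float64(0.072)), (232, np.float64(-0.139), np.float64(0.07)), (234, np.float64(-0.139), np.float64(0.06)), (236, np.float64(-0.139), np.float64(0.048)), (238, np.float6
[... 1492 characters left out ...]
t64(0.072)), (232, np.float64(-0.14), np.float64(0.073)), (234, np.float64(-0.139), np.float64(0.064)), (236, np.float64(-0.139), np.float64(0.052)), (238, np.float64(-0.139), np.float64(0.041)), (240, np.float64(-0.139), np.float64(0.028)), (242, np.float64(-0.139), np.float64(0.014)), (244, np.float64(-0.136), np.float64(0.013)), (246, np.float64(-0.132), np.float64(0.012)), (248, np.float64(-0.128), np.float64(0.016)), (250, np.float64(-0.124), np.float64(0.016)), (252, np.float64(-0.121), np.float64(0.013)), (254, np.float64(-0.118), np.float64(0.012)), (256, np.float64(-0.104), np.float64(0.06)), (258, np.float64(-0.101), np.float64(0.058)), (260, np.float64(-0.097), np.float64(0.058))]
```

Call:
drive_tool:
  rows:
    - {"offset": [-0.09,0.22,0.15],"rotation": [0,0,0],"claw": 0}
    - {"offset": [-0.18,0.44,0.3],"rotation": [0,0,0],"claw": 0}
    - {"offset": [-0.27,0.66,0.5],"rotation": [0,0,0],"claw": 0}
    - {"offset": [-0.367,0.884,0.7],"rotation": [0,0,0],"claw": 0}
    - {"offset": [-0.367,0.884,1.0],"rotation": [0,0,0],"claw": 0}

```text
clock: 3.45
tcp_pos: [0.5362, 0.1999, 0.241]
orientation: [-0.236, 3.128, 0.006]
contact_force: [1.0, 0.3, -0.6]
grip_width: 0.0003
gripper_force: 0.0
```

Call:
drive_tool:
  rows:
    - {"offset": [0,0,0.25],"rotation": [0,0,0],"claw": 0}
    - {"offset": [0,0,0.5],"rotation": [0,0,0],"claw": 0}
    - {"offset": [0,0,0.75],"rotation": [0,0,0],"claw": 0}
    - {"offset": [0,0,1],"rotation": [0,0,0],"claw": 0}
    - {"offset": [0,0,1],"rotation": [0,0,0],"claw": 0}

```text
clock: 3.87
tcp_pos: [0.5301, 0.1899, 0.0827]
orientation: [0.228, -3.121, 0.009]
contact_force: [-1.0, -0.9, -0.9]
grip_width: -0.0
gripper_force: 0.0
```

```bash
cat >> h.py <<'E'
S=np.array([.5597,.0351]); YAW=8.85
def w(X,Y):
    c,s=np.cos(np.radians(YAW)),np.sin(np.radians(YAW)); return S+X*np.array([c,s])+Y*np.array([-s,c])
def st(p):
    c,s=np.cos(np.radians(YAW)),np.sin(np.radians(YAW)); v=np.array(p)[:2]-S; return np.array([v@[c,s],v@[-s,c]])
def gs(X,Y,Z,psi=180+YAW,note=''):
    print('now st',st(get_obs()['tcp_pos']).round(4)); goto([*w(X,Y),Z],psi,note)
E
python3 - <<'E'
from h import *
gs(0,.15,.038)
E
```

```text
now st [-0.0054  0.1575]
 t 3.87 tcp [0.5301 0.1899 0.0827] psi -171.63 j7 0.86 F [-1.  -0.9 -0.9] 
  off [-0.0401 -0.0485  0.298 ] rot [-0.0022 -0.0063 -0.0042]
```

Call:
drive_tool:
  rows:
    - {"offset": [0,0,0.15],"rotation": [0,0,0],"claw": 0}
    - {"offset": [0,0,0.28],"rotation": [0,0,0],"claw": 0}
    - {"offset": [0,0,0.28],"rotation": [0,0,0],"claw": 0}
    - {"offset": [0,0,0.28],"rotation": [0,0,0],"claw": 0}

```text
clock: 4.2
tcp_pos: [0.5351, 0.1943, 0.0491]
orientation: [0.232, -3.133, 0.002]
contact_force: [-0.2, 0.1, 0.4]
grip_width: -0.0002
gripper_force: 0.0
```

```bash
python3 - <<'E'
from h import *
gs(0,.126,.038)
E
```

```text
now st [0.0002 0.1611]
 t 4.2 tcp [0.5351 0.1943 0.0491] psi -171.53 j7 0.82 F [-0.2  0.1  0.4] 
  off [-0.0005 -0.2341  0.0739] rot [-0.0005 -0.0002 -0.0033]
```

Call:
drive_tool:
  rows:
    - {"offset": [0,0,0.07],"rotation": [0,0,0],"claw": 0}
    - {"offset": [0,-0.08,0.07],"rotation": [0,0,0],"claw": 0}
    - {"offset": [0,-0.15,0.07],"rotation": [0,0,0],"claw": 0}
    - {"offset": [0,-0.2,0.07],"rotation": [0,0,0],"claw": 0}
    - {"offset": [0,-0.25,0.07],"rotation": [0,0,0],"claw": 0}
    - {"offset": [0,-0.29,0.07],"rotation": [0,0,0],"claw": 0}
    - {"offset": [0,-0.33,0.07],"rotation": [0,0,0],"claw": 0}

```text
clock: 4.78
tcp_pos: [0.5423, 0.1457, 0.0379]
orientation: [-0.234, 3.132, -0.0]
contact_force: [0.3, 0.4, -0.1]
grip_width: -0.0001
gripper_force: 0.0
```

```bash
python3 - <<'E'
from h import *
gs(0,.105,.038)
d=snap('wrist')
W=cloud(d);z=W[...,2];V=W[...,:2]-S
c,s=np.cos(np.radians(YAW)),np.sin(np.radians(YAW));a=V@[c,s];b=V@[-s,c]
m=(z>.052)&(z<.068)&(abs(a)<.006)&(b>-.12)&(b<.11);print(np.percentile(b[m],[0,.5,2,50,98,99.5,100]))
E
```

```text
now st [-0.0002  0.112 ]
 t 4.78 tcp [0.5423 0.1457 0.0379] psi -171.44 j7 0.9 F [ 0.3  0.4 -0.1] 
  off [-0.0016 -0.0464 -0.0003] rot [-0.0001  0.0002 -0.0025]
[-0.07362234 -0.07085502 -0.06834679  0.01870052  0.10248181  0.10697211
  0.10976575]
```

```bash
python3 - <<'E'
from h import *
d=load('wrist');cv2.imwrite('pics/w2.png',d['frame'][:,:,::-1])
W=cloud(d);z=W[...,2];V=W[...,:2]-S
c,s=np.cos(np.radians(YAW)),np.sin(np.radians(YAW));a=V@[c,s];b=V@[-s,c]
for nm,m in dict(stop=(z>.03)&(z<.06)&(abs(a)<.02)&(b<-.1)&(b>-.15),foot=(z>.052)&(z<.06)&(abs(a)<.004)&(b>-.12)&(b<0),s26=(z>.061)&(z<.068)&(abs(a)<.006)&(abs(b)<.13)).items(): print(nm,m.sum(),np.percentile(b[m],[1,50,99]) if m.sum() else '')
E
```

```text
stop 0 
foot 137 [-0.07170441 -0.06857706 -0.06516448]
s26 5532 [-0.05948206  0.02239975  0.10643191]
```

View pics/w2.png

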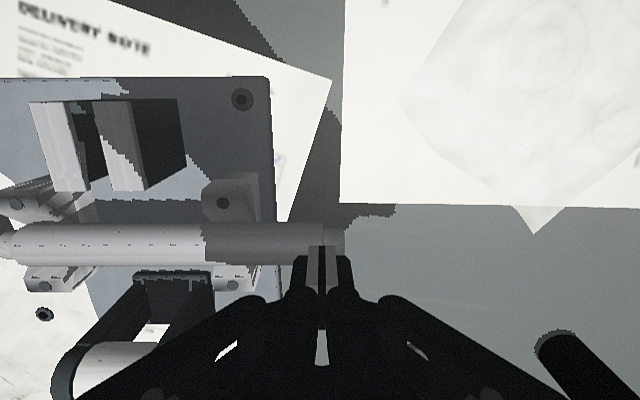

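The picture shows the shaft's end face at about (345,240), not yet moved. The fingertips are at (322,250). I need depth to tell whether they are behind, above or in front of it.

```bash
python3 - <<'E'
from h import *
d=load('wrist')
W=cloud(d);z=W[...,2];V=W[...,:2]-S
c,s=np.cos(np.radians(YAW)),np.sin(np.radians(YAW));a=V@[c,s];b=V@[-s,c]
for u in (260,295,312,322,335,340): print(u,[(v,round(a[v,u]*1e3),round(b[v,u]*1e3),round(z[v,u]*1e3)) for v in range(216,290,6)])
E
```

```text
260 [(216, -2, 70, 15), (222, -12, 76, 48), (228, -11, 78, 55), (234, -8, 78, 57), (240, -6, 78, 61), (246, -4, 79, 63), (252, 1, 78, 62), (258, 3, 78, 64), (264, 9, 77, 61), (270, 33, 70, 29), (276, 48, 66, 13), (282, 54, 65, 13), (288, 59, 65, 13)]
295 [(216, 5, 93, -1), (222, -12, 97, 48), (228, -11, 98, 55), (234, -9, 98, 58), (240, -6, 98, 60), (246, -3, 98, 63), (252, 0, 98, 63), (258, 4, 98, 63), (264, -8, 100, 90), (270, -8, 101, 93), (276, -7, 101, 98), (282, -8, 101, 103), (288, -13, 103, 115)]
312 [(216, 5, 106, 0), (222, -11, 107, 48), (228, -10, 107, 54), (234, -9, 108, 59), (240, -6, 108, 60), (246, -12, 108, 79), (252, -12, 108, 84), (258, -12, 108, 90), (264, -12, 109, 95), (270, -11, 109, 99), (276, -12, 109, 105), (282, -12, 109, 109), (288, -11, 109, 112)]
322 [(216, 5, 113, 0), (222, -11, 113, 48), (228, -11, 113, 54), (234, -9, 113, 59), (240, -6, 113, 61), (246, -12, 113, 78), (252, -12, 113, 84), (258, -12, 113, 90), (264, -12, 113, 95), (270, -12, 113, 100), (276, -11, 113, 104), (282, -11, 113, 109), (288, -10, 113, 111)]
335 [(216, 5, 123, 0), (222, 9, 123, 0), (228, -7, 121, 47), (234, -7, 121, 54), (240, -4, 121, 58), (246, -2, 120, 59), (252, -12, 119, 85), (258, -11, 119, 90), (264, -12, 119, 95), (270, -12, 119, 101), (276, -12, 118, 105), (282, -11, 118, 108), (288, -12, 118, 114)]
340 [(216, 5, 127, -1), (222, 10, 127, 0), (228, -7, 124, 47), (234, -7, 124, 54), (240, -4, 123, 58), (246, -2, 123, 60), (252, 2, 123, 60), (258, -8, 122, 83), (264, -8, 122, 89), (270, -8, 121, 94), (276, -8, 121, 98), (282, -8, 121, 103), (288, -14, 120, 116)]
```

```bash
python3 - <<'E'
from h import *
o0=get_obs();d=snap('wrist');o=get_obs();R=Ro.from_rotvec(o['orientation'])
print(o0['clock'],o['clock'],o0['tcp_pos'],o['tcp_pos'],o['contact_force'],o['joints'])
C=-d['R'].T@d['t'];print('cam',C,R.inv().apply(C-o['tcp_pos']))
W=cloud(d);T=R.inv().apply((W-o['tcp_pos']).reshape(-1,3)).reshape(W.shape)
m=(abs(T[...,1])<.012)&(T[...,0]>.009)&(T[...,0]<.016)
print(m.sum(),np.percentile(T[m],[0,1,5,50,95,99,100],axis=0).round(4))
d=snap('scene');W=cloud(d);T=R.inv().apply((W-o['tcp_pos']).reshape(-1,3)).reshape(W.shape)
m=(abs(T[...,1])<.03)&(abs(T[...,0])<.016)&(T[...,2]<.03)&(T[...,2]>-.1); print(m.sum()); 
v,u=np.nonzero(m); print(u.mean(),v.mean()); print(np.percentile(T[m],[0,5,50,95,100],axis=0).round(4) if m.sum() else '')
cv2.imwrite('pics/s2.png',cv2.resize(d['frame'][130:330,180:420],None,fx=3.3,fy=3,interpolation=cv2.INTER_CUBIC)[:,:,::-1])
E
```

```text
4.8333 4.8833 [0.54245649 0.14428395 0.03768059] [0.54230848 0.14515815 0.03768534] [ 0.21044404 -0.2817637   0.28273857] [ 0.16583748  0.596804   -0.70426374  1.91933855  0.52375306  0.81660221
  0.89573999]
cam [0.45812221 0.13259018 0.21628811] [ 8.51216644e-02 -1.14756376e-04 -1.78601564e-01]
5750 [[ 0.009  -0.012  -0.1246]
 [ 0.0093 -0.0115 -0.1217]
 [ 0.0101 -0.01   -0.1202]
 [ 0.0118 -0.0003 -0.0869]
 [ 0.0145  0.0097 -0.01  ]
 [ 0.0157  0.0115  0.0379]
 [ 0.016   0.012   0.0388]]
331
262.42900302114805 244.03625377643505
[[-0.0105 -0.0297 -0.0996]
 [-0.0054 -0.0262 -0.0945]
 [ 0.008   0.001  -0.0578]
 [ 0.0127  0.0227 -0.0127]
 [ 0.0159  0.03    0.0297]]
```

View pics/s2.png

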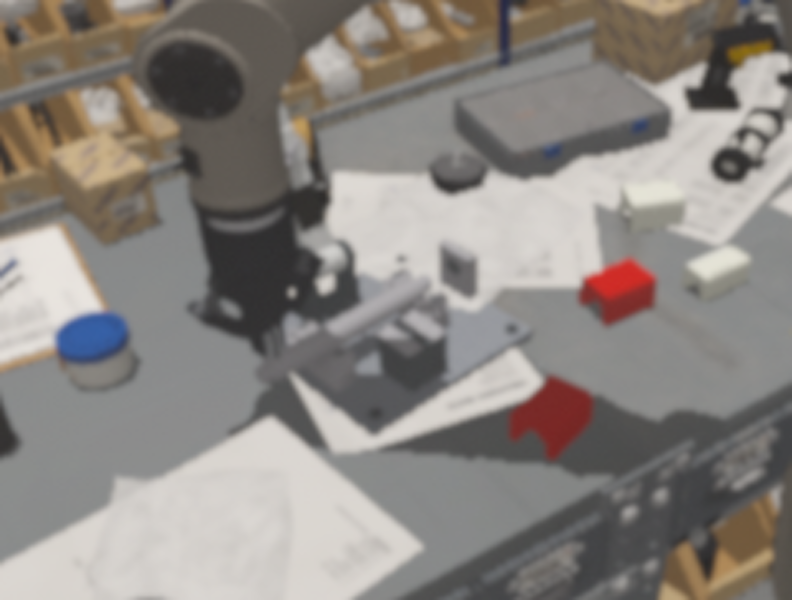

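The scene crop shows the gripper over and behind the shaft's free end at (275,350). It is not clear of the shaft. I'll back off along +y, where nothing hides the fingertips, and measure where they really end.

Call:
drive_tool:
  rows:
    - {"offset": [0,0.13,0],"rotation": [0,0,0],"claw": 0}
    - {"offset": [0,0.26,0],"rotation": [0,0,0],"claw": 0}
    - {"offset": [0,0.37,0],"rotation": [0,0,0],"claw": 0}
    - {"offset": [0,0.37,0],"rotation": [0,0,0],"claw": 0}
    - {"offset": [0,0.37,0],"rotation": [0,0,0],"claw": 0}

```text
clock: 5.35
tcp_pos: [0.5332, 0.2032, 0.0378]
orientation: [-0.24, 3.132, 0.001]
contact_force: [0.2, -0.6, 0.1]
grip_width: 0.0001
gripper_force: 0.0
```

```bash
python3 - <<'E'
from h import *
gs(0,.16,.038)
d=snap('wrist');o=get_obs();R=Ro.from_rotvec(o['orientation'])
W=cloud(d);T=R.inv().apply((W-o['tcp_pos']).reshape(-1,3)).reshape(W.shape)
for u in(310,316,322,330): print(u,[(v,*(T[v,u]*1e3).round().astype(int).tolist()) for v in range(206,296,6)])
for n in('scene','top'):
    d=snap(n);W=cloud(d);T=R.inv().apply((W-o['tcp_pos']).reshape(-1,3)).reshape(W.shape)
    m=(abs(T[...,1])<.02)&(abs(T[...,0])<.02)&(T[...,2]<.03)&(T[...,2]>-.2)
    print(n,m.sum(),np.histogram(T[m][:,2],bins=np.arange(-.2,.031,.01))[0])
E
```

```text
now st [-0.0004  0.1702]
 t 5.35 tcp [0.5332 0.2032 0.0378] psi -171.22 j7 0.8 F [ 0.2 -0.6  0.1] 
  off [-0.0025 -0.068  -0.0012] rot [ 0.0004  0.0001 -0.0006]
310 [(206, 4, -6, 37), (212, -1, -6, 37), (218, -6, -6, 38), (224, -11, -6, 38), (230, -16, -6, 37), (236, -21, -6, 38), (242, -26, -6, 37), (248, 12, -3, -43), (254, 12, -3, -49), (260, 12, -3, -54), (266, 12, -3, -59), (272, 12, -3, -64), (278, 12, -2, -69), (284, 11, -2, -72), (290, 12, -2, -77)]
316 [(206, 4, -2, 37), (212, -1, -2, 38), (218, -6, -2, 36), (224, -12, -2, 38), (230, -16, -2, 37), (236, -21, -2, 38), (242, -26, -2, 37), (248, 11, 0, -42), (254, 12, 0, -49), (260, 12, 0, -54), (266, 12, 0, -60), (272, 11, 0, -63), (278, 11, 0, -68), (284, 10, 0, -71), (290, 10, 0, -74)]
322 [(206, 4, 3, 37), (212, -1, 3, 37), (218, -6, 3, 38), (224, -11, 3, 37), (230, -16, 3, 37), (236, -22, 3, 38), (242, -26, 3, 37), (248, 12, 3, -43), (254, 12, 3, -49), (260, 11, 3, -54), (266, 12, 3, -59), (272, 12, 2, -65), (278, 11, 2, -68), (284, 12, 2, -73), (290, 9, 2, -73)]
330 [(206, 3, 9, 38), (212, -1, 9, 38), (218, -6, 9, 37), (224, -11, 9, 37), (230, -16, 9, 37), (236, -21, 9, 37), (242, -26, 9, 37), (248, 11, 7, -42), (254, 11, 6, -48), (260, 11, 6, -54), (266, 11, 6, -58), (272, 12, 6, -64), (278, 11, 6, -68), (284, 12, 6, -73), (290, 12, 6, -77)]
scene 350 [ 0  0  0  0  0 28 42 36 37 30 33 45 21 29 26 22  1  0  0  0  0  0  0]
top 0 [0 0 0 0 0 0 0 0 0 0 0 0 0 0 0 0 0 0 0 0 0 0 0]
```

Both cameras agree that the real fingertips end about 40 mm short of the reported TCP along tool z. I'll work with the measured fingertip (TCP z = tip z − 0.040) and push again lower down.

Call:
drive_tool:
  rows:
    - {"offset": [0,0,0.14],"rotation": [0,0,0],"claw": 0}
    - {"offset": [0,0,0.27],"rotation": [0,0,0],"claw": 0}
    - {"offset": [0,-0.08,0.27],"rotation": [0,0,0],"claw": 0}
    - {"offset": [0,-0.16,0.27],"rotation": [0,0,0],"claw": 0}
    - {"offset": [0,-0.22,0.27],"rotation": [0,0,0],"claw": 0}
    - {"offset": [0,-0.26,0.27],"rotation": [0,0,0],"claw": 0}
    - {"offset": [0,-0.3,0.27],"rotation": [0,0,0],"claw": 0}

```text
clock: 6.08
tcp_pos: [0.5412, 0.1562, -0.0019]
orientation: [-0.233, 3.131, 0.001]
contact_force: [0.5, 2.6, -1.5]
grip_width: 0.0002
gripper_force: 1.1
```

```bash
cat >> h.py <<'E'
TIP=.040
def gt(X,Y,Z,psi=180+YAW,note=''): gs(X,Y,Z-TIP,psi,note)
def stc(d):
    W=cloud(d);p=W[...,:2]-S;c,s=np.cos(np.radians(YAW)),np.sin(np.radians(YAW))
    return p@[c,s],p@[-s,c],W[...,2]
def shaft(name='wrist'):
    d=snap(name);a,b,z=stc(d)
    m=(z>.0615)&(z<.068)&(abs(a)<.006)&(b>-.12)&(b<.12)
    q=(z>.053)&(z<.061)&(abs(a)<.004)&(b>-.12)&(b<.13)
    print(name,'26mm part',np.percentile(b[m],[1,99]).round(4),m.sum(),'ends',np.percentile(b[q],[1,99]).round(4),q.sum())
E
python3 - <<'E'
from h import *
gt(0,.105,.038);shaft();shaft('top')
E
```

```text
now st [0.0003 0.1225]
 t 6.08 tcp [ 0.5412  0.1562 -0.0019] psi -171.47 j7 0.83 F [ 0.5  2.6 -1.5] 
  off [ 0.0014 -0.1167  0.0006] rot [ 0.0003  0.0007 -0.0028]
wrist 26mm part [-0.0165  0.0957] 5296 ends [-0.008   0.1087] 427
top 26mm part [-0.1143  0.0288] 57 ends [-0.0932  0.0297] 24
```

Call:
drive_tool:
  rows:
    - {"offset": [0,-0.03,0],"rotation": [0,0,0],"claw": 0}
    - {"offset": [0,-0.06,0],"rotation": [0,0,0],"claw": 0}
    - {"offset": [0,-0.08,0],"rotation": [0,0,0],"claw": 0}
    - {"offset": [0,-0.1,0],"rotation": [0,0,0],"claw": 0}
    - {"offset": [0,-0.11,0],"rotation": [0,0,0],"claw": 0}
    - {"offset": [0,-0.11,0],"rotation": [0,0,0],"claw": 0}

```text
clock: 6.68
tcp_pos: [0.5433, 0.142, -0.0022]
orientation: [-0.237, 3.131, 0.003]
contact_force: [-1.0, 3.4, 3.6]
grip_width: -0.0002
gripper_force: 2.1
```

```bash
python3 - <<'E'
from h import *
gt(0,.105,.038);shaft()
E
```

```text
now st [0.0002 0.1082]
 t 6.68 tcp [ 0.5433  0.142  -0.0022] psi -171.34 j7 0.86 F [-1.   3.4  3.6] 
  off [ 0.0015 -0.0213 -0.0012] rot [ 0.0008  0.0008 -0.0017]
wrist 26mm part [-0.0304  0.0814] 5242 ends [-0.025   0.0943] 418
```

Call:
drive_tool:
  rows:
    - {"offset": [0,-0.01,0],"rotation": [0,0,0],"claw": 0}
    - {"offset": [0,-0.02,0],"rotation": [0,0,0],"claw": 0}
    - {"offset": [0,-0.03,0],"rotation": [0,0,0],"claw": 0}
    - {"offset": [0,-0.03,0],"rotation": [0,0,0],"claw": 0}

```text
clock: 7.07
tcp_pos: [0.5438, 0.1384, -0.0022]
orientation: [-0.238, 3.131, 0.004]
contact_force: [-0.5, 6.1, 3.5]
grip_width: 0.0001
gripper_force: 3.4
```

Call:
drive_tool:
  rows:
    - {"offset": [0,-0.01,0],"rotation": [0,0,0],"claw": 0}
    - {"offset": [0,-0.02,0],"rotation": [0,0,0],"claw": 0}
    - {"offset": [0,-0.02,0],"rotation": [0,0,0],"claw": 0}

```text
clock: 7.32
tcp_pos: [0.5439, 0.1385, -0.0021]
orientation: [-0.241, 3.13, 0.01]
contact_force: [-2.3, 12.5, 1.7]
grip_width: -0.0002
gripper_force: 6.4
```

```bash
python3 - <<'E'
from h import *
gt(0,.105,.038);shaft()
E
```

```text
now st [0.0002 0.1046]
 t 7.32 tcp [ 0.5439  0.1385 -0.0021] psi -171.19 j7 0.87 F [-2.3 12.5  1.7] 
  off [ 0.0017  0.0026 -0.0004] rot [ 0.0032  0.0013 -0.0003]
wrist 26mm part [-0.0339  0.0776] 5229 ends [-0.0171  0.0904] 412
```

The shaft stopped moving at 12.5 N with its end at Y≈0.092, so it is against the stop. Next I retreat and fetch the saddle.

Call:
drive_tool:
  rows:
    - {"offset": [0,0.1,0],"rotation": [0,0,0],"claw": 0}
    - {"offset": [0,0.2,-0.1],"rotation": [0,0,0],"claw": 0}
    - {"offset": [0.1,0.2,-0.35],"rotation": [0,0,0],"claw": 0}
    - {"offset": [0.2,0.2,-0.6],"rotation": [0,0,0],"claw": 0}
    - {"offset": [0.3,0.2,-0.85],"rotation": [0,0,0],"claw": 0.5}
    - {"offset": [0.3,0,-1],"rotation": [0,0,0],"claw": 1}
    - {"offset": [0.3,-0.25,-1],"rotation": [0,0,0],"claw": 1}
    - {"offset": [0.3,-0.5,-1],"rotation": [0,0,0],"claw": 1}
    - {"offset": [0.3,-0.75,-1],"rotation": [0,0,0],"claw": 1}
    - {"offset": [0.3,-1,-1],"rotation": [0,0,0],"claw": 1}

```text
clock: 8.2
tcp_pos: [0.5213, -0.025, 0.1472]
orientation: [0.234, -3.132, 0.003]
contact_force: [0.5, 0.3, -0.7]
grip_width: 0.0725
gripper_force: 0.0
```

Call:
drive_tool:
  rows:
    - {"offset": [0,-0.25,-0.1],"rotation": [0,0,0.05],"claw": 1}
    - {"offset": [0,-0.5,-0.2],"rotation": [0,0,0.1],"claw": 1}
    - {"offset": [0,-0.75,-0.2],"rotation": [0,0,0.15],"claw": 1}
    - {"offset": [0,-1,-0.2],"rotation": [0,0,0.2],"claw": 1}
    - {"offset": [0,-1,-0.2],"rotation": [0,0,0.25],"claw": 1}

```text
clock: 8.62
tcp_pos: [0.5431, -0.1814, 0.1766]
orientation: [-0.574, -3.088, 0.009]
contact_force: [0.0, -0.6, -0.6]
grip_width: 0.0855
gripper_force: 0.0
```

```bash
python3 - <<'E'
from h import *
goto([.573,-.335,.16],158)
E
```

```text
t 8.62 tcp [ 0.5431 -0.1814  0.1766] psi 158.96 j7 1.18 F [ 0.  -0.6 -0.6] 
  off [-0.5534 -0.8835  0.1153] rot [-0.0027  0.0001  0.0083]
```

Call:
drive_tool:
  rows:
    - {"offset": [-0.14,-0.22,0],"rotation": [0,0,0],"claw": 1}
    - {"offset": [-0.28,-0.44,0],"rotation": [0,0,0],"claw": 1}
    - {"offset": [-0.42,-0.66,0],"rotation": [0,0,0],"claw": 1}
    - {"offset": [-0.55,-0.86,0],"rotation": [0,0,0],"claw": 1}
    - {"offset": [-0.55,-0.86,0],"rotation": [0,0,0],"claw": 1}
    - {"offset": [-0.55,-0.86,0],"rotation": [0,0,0],"claw": 1}

```text
clock: 9.12
tcp_pos: [0.5758, -0.3233, 0.1759]
orientation: [-0.555, -3.09, 0.002]
contact_force: [-0.3, 0.7, 0.5]
grip_width: 0.0855
gripper_force: 0.0
```

```bash
python3 - <<'E'
from h import *
goto([.573,-.335,.16],158)
d=snap('wrist');W=cloud(d);z=W[...,2];o=get_obs();R=Ro.from_rotvec(o['orientation'])
m=(z>.035)&(z<.048)&(abs(W[...,0]-.573)<.06)&(abs(W[...,1]+.335)<.06)
n,lab,stt,_=cv2.connectedComponentsWithStats(m.astype(np.uint8));k=1+stt[1:,4].argmax();m=lab==k
p=W[m];r=cv2.minAreaRect(p[:,:2].astype(np.float32));print(m.sum(),stt[k],'mean',p.mean(0),'rect',r,'z',np.percentile(p[:,2],[5,50,95]))
T=R.inv().apply((W-o['tcp_pos']).reshape(-1,3)).reshape(W.shape)
# finger tips: open
f=(T[...,2]<-.03)&(z>.08)&(abs(T[...,1])<.065); print('tips',f.sum(),np.percentile(T[f][:,2],[98,99,99.8]), [np.percentile(T[f&(T[...,1]*sg>0)][:,1],[2,98]).round(4) for sg in(1,-1)])
cv2.imwrite('pics/w3.png',d['frame'][:,:,::-1])
E
```

```text
t 9.12 tcp [ 0.5758 -0.3233  0.1759] psi 159.63 j7 1.39 F [-0.3  0.7  0.5] 
  off [-0.0097 -0.0798  0.1063] rot [-0.0008 -0.0011  0.0143]
2410 [ 285  155   58   45 2410] mean [ 0.57341879 -0.33163364  0.04117297] rect ((0.5749129056930542, -0.33214154839515686), (0.05968566611409187, 0.04630891606211662), 67.40564727783203) z [0.03859173 0.04138646 0.04268458]
tips 30551 [-0.05677539 -0.05362105 -0.05017066] [array([0.0024, 0.0641]), array([-0.0645, -0.0024])]
```

View pics/w3.png

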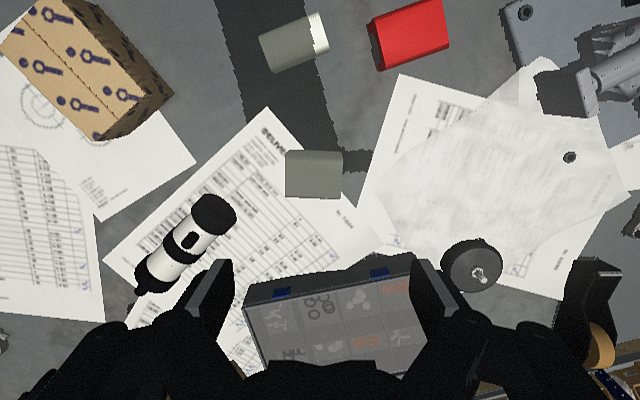

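The fitting saddle is in view at (314,174), measuring 59.7 x 46.3 mm with a 41 mm high top. The space beside both ends is clear, and the filter at (185,245) is well away.

```bash
python3 - <<'E'
from h import *
goto([.5749,-.3321,.04],157.4)
E
```

```text
t 9.17 tcp [ 0.5764 -0.3204  0.1763] psi 159.84 j7 1.39 F [ 0.   0.9 -0.3] 
  off [-0.019  -0.0762  0.9088] rot [-0.0002 -0.001   0.0213]
```

Call:
drive_tool:
  rows:
    - {"offset": [-0.02,-0.08,0.25],"rotation": [0,0,0.02],"claw": 1}
    - {"offset": [-0.02,-0.08,0.5],"rotation": [0,0,0.02],"claw": 1}
    - {"offset": [-0.02,-0.08,0.75],"rotation": [0,0,0.02],"claw": 1}
    - {"offset": [-0.02,-0.08,0.9],"rotation": [0,0,0.02],"claw": 1}
    - {"offset": [-0.02,-0.08,0.9],"rotation": [0,0,0.02],"claw": 1}
    - {"offset": [-0.02,-0.08,0.9],"rotation": [0,0,0.02],"claw": 1}
    - {"offset": [-0.02,-0.08,0.9],"rotation": [0,0,0.02],"claw": 1}

```text
clock: 9.75
tcp_pos: [0.5778, -0.3311, 0.0443]
orientation: [0.606, 3.08, -0.001]
contact_force: [0.7, -0.3, 0.1]
grip_width: 0.0854
gripper_force: 0.0
```

```bash
python3 - <<'E'
from h import *
d=snap('wrist')
goto([.5749,-.3321,-.015],157.4)
W=cloud(d);z=W[...,2];o=get_obs();R=Ro.from_rotvec(o['orientation'])
m=(z>.036)&(z<.046)&(abs(W[...,0]-.573)<.05)&(abs(W[...,1]+.335)<.05)
p=W[m];print(m.sum(),cv2.minAreaRect(p[:,:2].astype(np.float32)),p[:,2].mean())
T=R.inv().apply((W-o['tcp_pos']).reshape(-1,3)).reshape(W.shape);q=T[m]
print(np.percentile(q,[.5,50,99.5],axis=0))
E
```

```text
t 9.8 tcp [ 0.5782 -0.3316  0.0448] psi 157.72 j7 1.3 F [-0.4  0.2  0.7] 
  off [ 0.0206 -0.0113  0.3987] rot [-0.      0.0019  0.0028]
6080 ((0.5750852227210999, -0.3324039578437805), (0.06022431701421738, 0.046903081238269806), 67.03507995605469) 0.04114248175438998
[[-0.01978907 -0.03159582  0.00177474]
 [ 0.00584881 -0.00219928  0.00342616]
 [ 0.02580149  0.02780581  0.00801176]]
```

Call:
drive_tool:
  rows:
    - {"offset": [0.02,-0.012,0.15],"rotation": [0,0,0.004],"claw": 1}
    - {"offset": [0.02,-0.012,0.3],"rotation": [0,0,0.004],"claw": 1}
    - {"offset": [0.02,-0.012,0.4],"rotation": [0,0,0.004],"claw": 1}
    - {"offset": [0.02,-0.012,0.4],"rotation": [0,0,0.004],"claw": 1}
    - {"offset": [0.02,-0.012,0.4],"rotation": [0,0,0.004],"claw": 1}

```text
clock: 10.22
tcp_pos: [0.5733, -0.3322, -0.0172]
orientation: [0.62, 3.079, 0.0]
contact_force: [0.9, 0.1, -0.0]
grip_width: 0.0851
gripper_force: 0.0
```

```bash
python3 - <<'E'
from h import *
goto([.5750,-.3323,-.015],157.2)
E
```

```text
t 10.22 tcp [ 0.5733 -0.3322 -0.0172] psi 157.22 j7 1.26 F [ 0.9  0.1 -0. ] 
  off [-0.0106  0.0037 -0.0144] rot [0.0001 0.0002 0.0002]
```

Call:
drive_tool:
  rows:
    - {"offset": [-0.008,0.003,-0.015],"rotation": [0,0,0],"claw": 1}
    - {"offset": [-0.008,0.003,-0.015],"rotation": [0,0,0],"claw": 0.6}
    - {"offset": [-0.008,0.003,-0.015],"rotation": [0,0,0],"claw": 0.5}
    - {"offset": [-0.008,0.003,-0.015],"rotation": [0,0,0],"claw": 0.5}
    - {"offset": [-0.008,0.003,-0.015],"rotation": [0,0,0],"claw": 0.5}
    - {"offset": [-0.008,0.003,-0.015],"rotation": [0,0,0],"claw": 0.5}
  force: 30

```text
clock: 10.72
tcp_pos: [0.5753, -0.3327, -0.014]
orientation: [0.62, 3.077, -0.001]
contact_force: [-0.7, 0.0, 5.6]
grip_width: 0.0593
gripper_force: 32.2
```

```bash
python3 - <<'E'
from h import *
print(get_obs()['grip_width'],get_obs()['gripper_force'])
goto([.5749,-.3323,-.015],157.2)
E
```

```text
0.0592736975373552 32.17716157436371
 t 10.72 tcp [ 0.5753 -0.3327 -0.014 ] psi 157.2 j7 1.26 F [-0.7  0.   5.6] 
  off [0.0037 0.0017 0.0067] rot [-0.0001  0.0012  0.    ]
```

Call:
drive_tool:
  rows:
    - {"offset": [0,0,-0.15],"rotation": [0,0,0],"claw": 0.5}
    - {"offset": [0,0,-0.35],"rotation": [0,0,0],"claw": 0.5}
    - {"offset": [0.1,0.15,-0.6],"rotation": [0,0,0],"claw": 0.5}
    - {"offset": [0.2,0.35,-0.8],"rotation": [0,0,0],"claw": 0.5}
    - {"offset": [0.35,0.55,-1],"rotation": [0,0,0],"claw": 0.5}
    - {"offset": [0.5,0.75,-1],"rotation": [0,0,0],"claw": 0.5}
    - {"offset": [0.5,1,-1],"rotation": [0,0,0],"claw": 0.5}

```text
clock: 11.3
tcp_pos: [0.5605, -0.1674, 0.137]
orientation: [0.625, 3.077, -0.005]
contact_force: [0.7, 1.3, -1.4]
grip_width: 0.0589
gripper_force: 33.9
```

Call:
drive_tool:
  rows:
    - {"offset": [0.12,0.2,0],"rotation": [0,0,-0.05],"claw": 0.5}
    - {"offset": [0.25,0.4,0],"rotation": [0,0,-0.1],"claw": 0.5}
    - {"offset": [0.4,0.6,0],"rotation": [0,0,-0.15],"claw": 0.5}
    - {"offset": [0.5,0.8,0],"rotation": [0,0,-0.2],"claw": 0.5}
    - {"offset": [0.5,0.95,0],"rotation": [0,0,-0.25],"claw": 0.5}
    - {"offset": [0.5,0.95,0],"rotation": [0,0,-0.276],"claw": 0.5}
    - {"offset": [0.5,0.95,0],"rotation": [0,0,-0.276],"claw": 0.5}

```text
clock: 11.88
tcp_pos: [0.5487, -0.0046, 0.1348]
orientation: [-0.25, 3.131, 0.001]
contact_force: [-0.4, -0.3, -1.7]
grip_width: 0.0591
gripper_force: 33.9
```

```bash
python3 - <<'E'
from h import *
print(get_obs()['grip_width'],get_obs()['gripper_force'])
gs(0,0,.07)
d=snap('top');a,b,z=stc(d)
E
```

```text
0.059107362291598485 33.8675744086504
now st [-0.017  -0.0375]
 t 11.88 tcp [ 0.5487 -0.0046  0.1348] psi -170.87 j7 1.29 F [-0.4 -0.3 -1.7] 
  off [-0.1143  0.2495  0.432 ] rot [0.0002 0.0003 0.0025]
```

Call:
drive_tool:
  rows:
    - {"offset": [-0.05,0.12,0],"rotation": [0,0,0.002],"claw": 0.5}
    - {"offset": [-0.114,0.25,0.1],"rotation": [0,0,0.002],"claw": 0.5}
    - {"offset": [-0.114,0.25,0.2],"rotation": [0,0,0.002],"claw": 0.5}
    - {"offset": [-0.114,0.25,0.3],"rotation": [0,0,0.002],"claw": 0.5}
    - {"offset": [-0.114,0.25,0.3],"rotation": [0,0,0.002],"claw": 0.5}
    - {"offset": [-0.114,0.25,0.3],"rotation": [0,0,0.002],"claw": 0.5}

```text
clock: 12.43
tcp_pos: [0.559, 0.0317, 0.0888]
orientation: [0.231, -3.131, 0.001]
contact_force: [-0.2, -0.0, -0.6]
grip_width: 0.0592
gripper_force: 33.8
```

```bash
python3 - <<'E'
from h import *
from scipy.optimize import least_squares
gs(0,0,.07)
d=snap('wrist','w4');a,b,z=stc(d)
m=(z>.054)&(z<.068)&(abs(a)<.013)&(((b>.034)&(b<.08))|((b<-.034)&(b>-.093)))
A,B,Z=a[m],b[m],z[m];print(m.sum(),B.min(),B.max())
f=lambda t:np.hypot(A-t[0]-t[1]*B,Z-t[2])-.013
r=least_squares(f,[0,0,.05],loss='soft_l1',f_scale=.001);print('a0,slope,zc',r.x,np.abs(r.fun).mean())
v=(z>.049)&(z<.0565)&(abs(a)>.014)&(abs(a)<.034)&(abs(b)<.09)
for s in(1,-1):
    q=v&(b*s>.03); print('vb',np.percentile(b[q],[2,98]).round(4),np.percentile(a[q],[1,99]).round(4))
q=(z>.06)&(z<.072)&(a<-.03)&(a>-.1)&(abs(b)<.05);print('keeper',np.percentile(a[q],[1,99]),np.percentile(b[q],[1,99]),q.sum())
E
```

```text
now st [-0.0012 -0.0032]
 t 12.43 tcp [0.559  0.0317 0.0888] psi -171.56 j7 1.17 F [-0.2 -0.  -0.6] 
  off [-0.008   0.0215  0.1254] rot [-0.0003 -0.0011 -0.0036]
3935 -0.09298948474210465 0.07931271896428152
a0,slope,zc [ 0.0011806  -0.00145012  0.05017955] 0.0004568196946128248
vb [0.0458 0.0692] [-0.033  0.032]
vb [-0.0698 -0.0464] [-0.0329  0.0319]
keeper [-0.08056476 -0.03758131] [-0.02291945  0.02205227] 3762
```

View pics/w4.png

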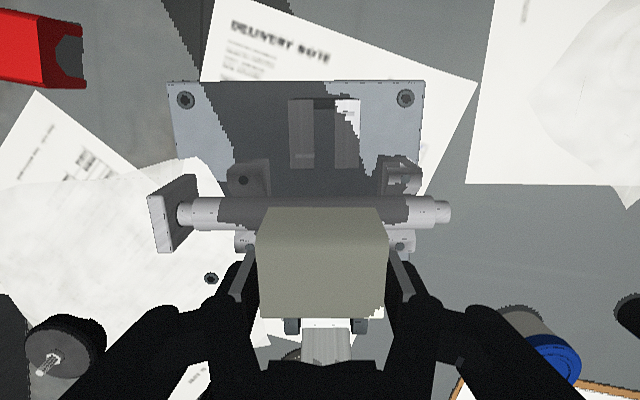

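The wrist view shows the shaft end touching the stop at (182,217). The saddle is held square above the shaft at (320,260), over the keeper line.

```bash
sed -i 's/S=np.array(\[.5597,.0351\])/S=np.array([.5607,.0353])/' h.py; python3 - <<'E'
from h import *
d=load('wrist');a,b,z=stc(d);o=get_obs();t=st(o['tcp_pos'])
m=(z>.136)&(z<.15)&(abs(a-t[0])<.035)&(abs(b-t[1])<.035)
print(m.sum(),np.percentile(z[m],[5,50,95]));p=np.stack([a[m],b[m]],1).astype(np.float32);print(cv2.minAreaRect(p),'tcp',t)
gs(0,0,.022)
E
```

```text
11737 [0.14007618 0.14412829 0.14533102]
((-0.002184748649597168, -0.0031303130090236664), (0.06996630132198334, 0.04688398167490959), 89.65949249267578) tcp [-0.00137655 -0.00307122]
now st [-0.0014 -0.0031]
 t 12.48 tcp [0.5598 0.0321 0.0896] psi -171.55 j7 1.17 F [-0.3  0.2 -1.3] 
  off [-0.0092  0.0207  0.451 ] rot [-0.0002 -0.0002 -0.0035]
```

Call:
drive_tool:
  rows:
    - {"offset": [-0.014,0.02,0.08],"rotation": [0,0,-0.002],"claw": 0.5}
    - {"offset": [-0.014,0.02,0.17],"rotation": [0,0,-0.002],"claw": 0.5}
    - {"offset": [-0.014,0.02,0.17],"rotation": [0,0,-0.002],"claw": 0.5}
    - {"offset": [-0.014,0.02,0.17],"rotation": [0,0,-0.002],"claw": 0.5}
    - {"offset": [-0.014,0.02,0.17],"rotation": [0,0,-0.002],"claw": 0.5}

```text
clock: 12.9
tcp_pos: [0.5613, 0.0365, 0.0638]
orientation: [0.242, -3.132, -0.0]
contact_force: [0.3, 0.2, -1.4]
grip_width: 0.0593
gripper_force: 33.8
```

```bash
python3 - <<'E'
from h import *
gs(0.0008,0,.022)
E
```

```text
now st [0.0008 0.0011]
 t 12.9 tcp [0.5613 0.0365 0.0638] psi -171.17 j7 1.14 F [ 0.3  0.2 -1.4] 
  off [-0.0003 -0.0074  0.2784] rot [ 0.0001 -0.0002 -0.0001]
```

Call:
drive_tool:
  rows:
    - {"offset": [0,-0.007,0.07],"rotation": [0,0,0],"claw": 0.5}
    - {"offset": [0,-0.007,0.14],"rotation": [0,0,0],"claw": 0.5}
    - {"offset": [0,-0.007,0.2],"rotation": [0,0,0],"claw": 0.5}
    - {"offset": [0,-0.007,0.25],"rotation": [0,0,0],"claw": 0.5}
    - {"offset": [0,-0.007,0.265],"rotation": [0,0,0],"claw": 0.5}
    - {"offset": [0,-0.007,0.265],"rotation": [0,0,0],"claw": 0.5}
    - {"offset": [0,-0.007,0.265],"rotation": [0,0,0],"claw": 0.5}

```text
clock: 13.48
tcp_pos: [0.5615, 0.0356, 0.0239]
orientation: [0.242, -3.132, -0.0]
contact_force: [-0.2, -0.3, -1.6]
grip_width: 0.0594
gripper_force: 33.9
```

```bash
python3 - <<'E'
from h import *
gs(0.0008,0,.022)
E
```

```text
now st [0.0008 0.0002]
 t 13.48 tcp [0.5615 0.0356 0.0239] psi -171.15 j7 1.1 F [-0.2 -0.3 -1.6] 
  off [ 0.0001 -0.0012  0.0124] rot [ 0.0001 -0.0001 -0.    ]
```

Call:
drive_tool:
  rows:
    - {"offset": [0,0,0.007],"rotation": [0,0,0],"claw": 0.5}
    - {"offset": [0,0,0.013],"rotation": [0,0,0],"claw": 0.5}
    - {"offset": [0,0,0.013],"rotation": [0,0,0],"claw": 0.5}
    - {"offset": [0,0,0.013],"rotation": [0,0,0],"claw": 0.8}
    - {"offset": [0,0,0.013],"rotation": [0,0,0],"claw": 1}
    - {"offset": [0,0,0.013],"rotation": [0,0,0],"claw": 1}
    - {"offset": [0,0,0],"rotation": [0,0,0],"claw": 1}
    - {"offset": [0,0,-0.2],"rotation": [0,0,0],"claw": 1}
    - {"offset": [0,0,-0.4],"rotation": [0,0,0],"claw": 1}
    - {"offset": [0.1,0,-0.6],"rotation": [0,0,0],"claw": 0.6}
    - {"offset": [0.1,0,-0.6],"rotation": [0,0,0],"claw": 0}
    - {"offset": [0.1,0,-0.6],"rotation": [0,0,0],"claw": 0}

```text
clock: 14.48
tcp_pos: [0.5476, 0.0331, 0.1158]
orientation: [-0.241, 3.129, -0.001]
contact_force: [-0.5, 0.2, -0.7]
grip_width: 0.0517
gripper_force: 0.0
```

```bash
python3 - <<'E'
from h import *
gs(0,0,.022)
d=snap('wrist','w5');a,b,z=stc(d)
m=(z>.07)&(z<.085)&(abs(a)<.035)&(abs(b)<.045)
p=np.stack([a[m],b[m]],1).astype(np.float32);print(m.sum(),np.percentile(z[m],[5,50,95]),cv2.minAreaRect(p))
P=np.stack([a[m],b[m],np.ones(m.sum())],1);print('plane',np.linalg.lstsq(P,z[m],rcond=None)[0])
shaft()
# clamp arm profile
m=(z>.1)&(a>.03)&(a<.3)&(abs(b)<.06)
h,_,_=np.histogram2d(a[m],z[m],bins=[np.arange(.03,.2,.01),np.arange(.1,.28,.02)]);print(h.astype(int))
E
```

```text
now st [-0.0133 -0.0002]
 t 14.48 tcp [0.5476 0.0331 0.1158] psi -171.18 j7 1.19 F [-0.5  0.2 -0.7] 
  off [-0.0863  0.002   0.6259] rot [-0.0006  0.0017 -0.0002]
4275 [0.07404998 0.07726719 0.07885884] ((0.00039538927376270294, 0.0009557176381349564), (0.04611111059784889, 0.06034718453884125), 0.2413756251335144)
plane [-0.00618689 -0.00028319  0.07702166]
wrist 26mm part [-0.1085  0.0775] 1792 ends [-0.1087  0.091 ] 253
[[   0    0    0    0    0    0    0    0]
 [   0    0    0    0    0    0    0    0]
 [   0    0    0    0    0    0    0    0]
 [1036   11    0    0    0    0    0    0]
 [ 152  983    0    0    0    0    0    0]
 [   0    0    0    0    0    0    0    0]
 [   0    0    0    0    0    0    0    0]
 [   0    0    0    0    0    0    0    0]
 [   0    0    0    0    0    0    0    0]
 [   0    0    0    0    0    0    0    0]
 [   0    0    0    0    0    0    0    0]
 [   0    0    0    0    0    0    0    0]
 [   0    0    0    0    0    0    0    0]
 [   0    0    0    0    0    0    0    0]
 [   0    0    0    0    0    0    0    0]
 [   0    0    0    0    0    0    0    0]]
```

```bash
python3 - <<'E'
from h import *
for n in('scene','top'):
    d=snap(n);a,b,z=stc(d)
    m=(z>.11)&(z<.3)&(a>.045)&(a<.3)&(abs(b)<.06)
    th=np.arctan2(z-.083,-(a-.064)); r=np.hypot(a-.064,z-.083)
    A,Z,B=a[m],z[m],b[m]
    print(n,m.sum(),'zmax',np.percentile(Z,[95,99,100]))
    for z0 in np.arange(.11,.3,.015):
        q=(Z>=z0)&(Z<z0+.015)
        if q.sum()>2: print(round(z0,3),q.sum(),'a',np.percentile(A[q],[2,50,98]).round(3),'b',np.percentile(B[q],[2,50,98]).round(3))
d=load('scene');cv2.imwrite('pics/s3.png',cv2.resize(d['frame'][130:290,190:400],None,fx=3.5,fy=3.5,interpolation=cv2.INTER_CUBIC)[:,:,::-1])
E
```

```text
scene 554 zmax [0.24597505 0.25087195 0.25268676]
0.11 42 a [0.067 0.071 0.079] b [-0.012  0.006  0.017]
0.125 32 a [0.07  0.075 0.085] b [0.001 0.011 0.017]
0.14 25 a [0.076 0.082 0.092] b [0.004 0.012 0.016]
0.155 27 a [0.083 0.088 0.151] b [0.006 0.014 0.02 ]
0.17 67 a [0.088 0.094 0.126] b [-0.013  0.012  0.026]
0.185 84 a [0.089 0.099 0.13 ] b [-0.018  0.014  0.03 ]
0.2 112 a [0.089 0.103 0.137] b [-0.019  0.011  0.027]
0.215 74 a [0.096 0.109 0.137] b [-0.015  0.005  0.018]
0.23 57 a [0.113 0.117 0.123] b [-0.016  0.002  0.018]
0.245 34 a [0.117 0.121 0.127] b [-0.016  0.001  0.017]
top 247 zmax [0.24909275 0.25239954 0.25408693]
0.17 9 a [0.091 0.121 0.16 ] b [-0.023  0.011  0.02 ]
0.185 48 a [0.095 0.126 0.16 ] b [-0.032 -0.004  0.025]
0.2 79 a [0.097 0.13  0.163] b [-0.03  -0.014  0.02 ]
0.215 56 a [0.102 0.112 0.145] b [-0.022 -0.005  0.012]
0.23 26 a [0.107 0.117 0.123] b [-0.02  -0.004  0.013]
0.245 28 a [0.117 0.122 0.126] b [-0.021 -0.003  0.012]
```

View pics/s3.png

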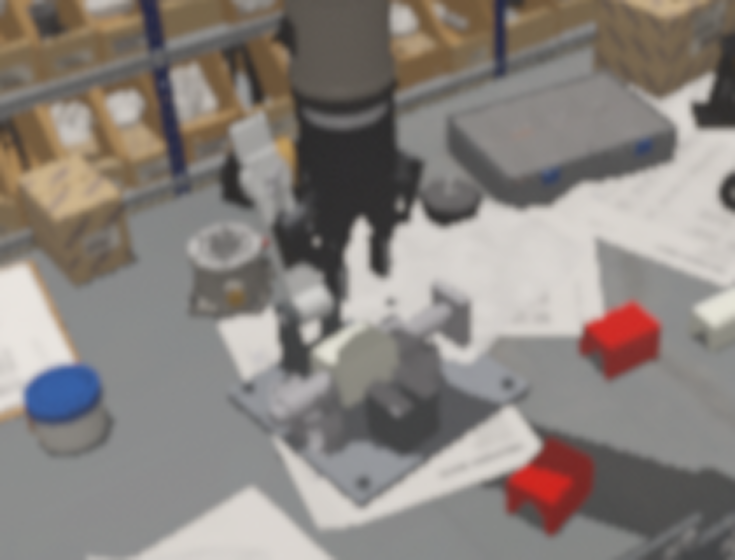

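The scene crop shows the saddle astride the shaft at (350,365) and the arm leaning back with its tab at (255,150). The saddle is seated: top at 77.0 mm, offset 0.4/1.0 mm, level. The arm is at about 1.90 rad, with its tab tip at z≈0.252 and stand x≈0.121. Next I go over it and behind the tab.

Call:
drive_tool:
  rows:
    - {"offset": [0,0,-0.25],"rotation": [0,0,0],"claw": 0}
    - {"offset": [0,0,-0.5],"rotation": [0,0,0],"claw": 0}
    - {"offset": [0,0,-0.75],"rotation": [0,0,0],"claw": 0}
    - {"offset": [0,0,-0.97],"rotation": [0,0,0],"claw": 0}
    - {"offset": [0,0,-0.97],"rotation": [0,0,0],"claw": 0}
    - {"offset": [-0.2,0,-0.97],"rotation": [0,0,0],"claw": 0}
    - {"offset": [-0.45,0,-0.97],"rotation": [0,0,0],"claw": 0}
    - {"offset": [-0.7,0,-0.97],"rotation": [0,0,0],"claw": 0}
    - {"offset": [-0.95,0,-0.97],"rotation": [0,0,0],"claw": 0}
    - {"offset": [-0.95,0,-0.97],"rotation": [0,0,0],"claw": 0}

```text
clock: 15.52
tcp_pos: [0.6919, 0.0556, 0.2552]
orientation: [0.24, -3.13, -0.004]
contact_force: [-2.2, -0.7, -0.8]
grip_width: -0.0
gripper_force: 0.0
```

```bash
python3 - <<'E'
from h import *
gt(.148,0,.29)
E
```

```text
now st [ 0.1328 -0.0002]
 t 15.52 tcp [0.6919 0.0556 0.2552] psi -171.23 j7 1.27 F [-2.2 -0.7 -0.8] 
  off [-0.1015  0.0012  0.0347] rot [ 0.0014 -0.001  -0.0007]
```

Call:
drive_tool:
  rows:
    - {"offset": [-0.12,0,0],"rotation": [0,0,0],"claw": 0}
    - {"offset": [-0.12,0,0],"rotation": [0,0,0],"claw": 0}
    - {"offset": [-0.12,0,0.15],"rotation": [0,0,0],"claw": 0}
    - {"offset": [-0.12,0,0.28],"rotation": [0,0,0],"claw": 0}
    - {"offset": [-0.12,0,0.38],"rotation": [0,0,0],"claw": 0}
    - {"offset": [-0.12,0,0.4],"rotation": [0,0,0],"claw": 0}
    - {"offset": [-0.12,0,0.4],"rotation": [0,0,0],"claw": 0}

```text
clock: 16.1
tcp_pos: [0.7039, 0.0573, 0.1977]
orientation: [0.242, -3.129, 0.001]
contact_force: [0.7, 0.1, -0.7]
grip_width: -0.0001
gripper_force: 0.0
```

```bash
python3 - <<'E'
from h import *
gt(.082,0,.247)
E
```

```text
now st [ 0.1449 -0.0003]
 t 16.1 tcp [0.7039 0.0573 0.1977] psi -171.16 j7 1.24 F [ 0.7  0.1 -0.7] 
  off [ 0.4197  0.0019 -0.0603] rot [-0.0001 -0.0017 -0.0001]
```

Call:
drive_tool:
  rows:
    - {"offset": [0.1,0,-0.01],"rotation": [0,0,0],"claw": 0}
    - {"offset": [0.17,0,-0.02],"rotation": [0,0,0],"claw": 0}
    - {"offset": [0.23,0,-0.03],"rotation": [0,0,0],"claw": 0}
    - {"offset": [0.3,0,-0.04],"rotation": [0,0,0],"claw": 0}
    - {"offset": [0.37,0,-0.05],"rotation": [0,0,0],"claw": 0}
    - {"offset": [0.44,0,-0.06],"rotation": [0,0,0],"claw": 0}
    - {"offset": [0.51,0,-0.067],"rotation": [0,0,0],"claw": 0}
    - {"offset": [0.58,0,-0.07],"rotation": [0,0,0],"claw": 0}
    - {"offset": [0.66,0,-0.07],"rotation": [0,0,0],"claw": 0}
    - {"offset": [0.74,0,-0.07],"rotation": [0,0,0],"claw": 0}
    - {"offset": [0.74,0,-0.07],"rotation": [0,0,0],"claw": 0}

```text
clock: 17.02
tcp_pos: [0.5927, 0.04, 0.2097]
orientation: [0.242, -3.129, 0.002]
contact_force: [-0.1, 0.3, 0.3]
grip_width: 0.0003
gripper_force: 0.0
```

```bash
cat >> h.py <<'E'
def arm(n='scene'):
    d=snap(n);a,b,z=stc(d);o=get_obs();t=st(o['tcp_pos'])
    m=(z>.095)&(z<.3)&(a>-.14)&(a<.3)&(abs(b)<.02)&(a<.06)&~((abs(a-t[0])<.015)&(z>o['tcp_pos'][2]+.035))
    r=np.hypot(a-.064,z-.083);th=np.arctan2(z-.083,.064-a);q=m&(r<.185)
    return r[q],th[q],d
E
python3 - <<'E'
from h import *
gt(-.013,0,.2326)
for n in('scene','top'):
    r,th,d=arm(n)
    print(n,len(r),[(r0.round(2),np.percentile(th[(r>=r0)&(r<r0+.02)],[5,50,95]).round(2)) for r0 in np.arange(.06,.18,.02) if ((r>=r0)&(r<r0+.02)).sum()>3])
E
```

```text
now st [ 0.0323 -0.0002]
 t 17.02 tcp [0.5927 0.04   0.2097] psi -171.15 j7 1.26 F [-0.1  0.3  0.3] 
  off [0.3018 0.0017 0.115 ] rot [-0.0006 -0.0015 -0.    ]
scene 476 [(np.float64(0.06), array([1.18, 1.2 , 1.35])), (np.float64(0.08), array([1.2 , 1.23, 1.3 ])), (np.float64(0.1), array([1.21, 1.25, 1.5 ])), (np.float64(0.12), array([1.15, 1.24, 1.46])), (np.float64(0.14), array([1.24, 1.27, 1.45])), (np.float64(0.16), array([1.27, 1.27, 1.3 ]))]
top 0 []
```

Call:
drive_tool:
  rows:
    - {"offset": [0.1,0,0.03],"rotation": [0,0,0],"claw": 0}
    - {"offset": [0.21,0,0.07],"rotation": [0,0,0],"claw": 0}
    - {"offset": [0.32,0,0.125],"rotation": [0,0,0],"claw": 0}
    - {"offset": [0.44,0,0.205],"rotation": [0,0,0],"claw": 0}
    - {"offset": [0.553,0,0.295],"rotation": [0,0,0],"claw": 0}
    - {"offset": [0.65,0,0.4],"rotation": [0,0,0],"claw": 0}
    - {"offset": [0.741,0,0.525],"rotation": [0,0,0],"claw": 0}
    - {"offset": [0.8,0,0.63],"rotation": [0,0,0],"claw": 0}
    - {"offset": [0.85,0,0.74],"rotation": [0,0,0],"claw": 0}
    - {"offset": [0.88,0,0.83],"rotation": [0,0,0],"claw": 0}
    - {"offset": [0.9,0,0.91],"rotation": [0,0,0],"claw": 0}
    - {"offset": [0.9,0,0.91],"rotation": [0,0,0],"claw": 0}

```text
clock: 18.12
tcp_pos: [0.4602, 0.0197, 0.0717]
orientation: [0.242, -3.128, -0.0]
contact_force: [0.5, 0.2, 0.1]
grip_width: 0.0
gripper_force: 0.0
```

```bash
python3 - <<'E'
from h import *
gt(-.105,0,.087)
for n in('scene','wrist'):
    r,th,d=arm(n)
    print(n,len(r),[(r0.round(2),np.percentile(th[(r>=r0)&(r<r0+.02)],[5,50,95]).round(2)) for r0 in np.arange(.06,.18,.02) if ((r>=r0)&(r<r0+.02)).sum()>3])
E
```

```text
now st [-1.017e-01  1.000e-04]
 t 18.12 tcp [0.4602 0.0197 0.0717] psi -171.15 j7 1.16 F [0.5 0.2 0.1] 
  off [ 0.0213 -0.0007  0.1645] rot [ 0.0003 -0.0023 -0.    ]
scene 255 [(np.float64(0.06), array([0.19, 0.21, 0.24])), (np.float64(0.08), array([0.15, 0.16, 0.19])), (np.float64(0.1), array([0.14, 0.37, 0.61])), (np.float64(0.12), array([0.12, 0.17, 0.59])), (np.float64(0.14), array([0.12, 0.16, 0.48])), (np.float64(0.16), array([0.1 , 0.13, 0.14]))]
wrist 1628 [(np.float64(0.12), array([0.31, 0.35, 0.4 ])), (np.float64(0.14), array([0.13, 0.38, 0.42])), (np.float64(0.16), array([0.11, 0.13, 0.14]))]
```

Call:
drive_tool:
  rows:
    - {"offset": [0.01,0,0.06],"rotation": [0,0,0],"claw": 0}
    - {"offset": [0.02,0,0.11],"rotation": [0,0,0],"claw": 0}
    - {"offset": [0.025,0,0.15],"rotation": [0,0,0],"claw": 0}
    - {"offset": [0.025,0,0.17],"rotation": [0,0,0],"claw": 0}
    - {"offset": [0.025,0,0.18],"rotation": [0,0,0],"claw": 0}
    - {"offset": [0.025,0,0.185],"rotation": [0,0,0],"claw": 0}
    - {"offset": [0.025,0,0.185],"rotation": [0,0,0],"claw": 0}

```text
clock: 18.8
tcp_pos: [0.46, 0.0194, 0.0515]
orientation: [-0.242, 3.13, -0.011]
contact_force: [-24.7, -4.4, 85.0]
grip_width: 0.0002
gripper_force: 42.8
```

```bash
python3 - <<'E'
from h import *
gt(-.105,0,.087)
d=snap('wrist');a,b,z=stc(d)
q=(a<-.085)&(a>-.12)&(abs(b)<.018)&(z<.105)&(z>.07);print('tab',q.sum(),np.percentile(z[q],[5,50,95]))
E
```

```text
now st [-0.1019 -0.0002]
 t 18.8 tcp [0.46   0.0194 0.0515] psi -171.16 j7 1.11 F [-24.7  -4.4  85. ] 
  off [0.0204 0.0014 0.0298] rot [-0.0034  0.0007 -0.0001]
tab 1785 [0.08377483 0.08757197 0.10366869]
```

The force is high (85 N) because the arm is fully down on the saddle. I back off at once.

Call:
drive_tool:
  rows:
    - {"offset": [0,0,-0.05],"rotation": [0,0,0],"claw": 0}
    - {"offset": [0,0,-0.2],"rotation": [0,0,0],"claw": 0}
    - {"offset": [0,0,-0.45],"rotation": [0,0,0],"claw": 0.5}
    - {"offset": [0,0,-0.7],"rotation": [0,0,0],"claw": 1}
    - {"offset": [-0.2,0,-0.9],"rotation": [0,0,0],"claw": 1}
    - {"offset": [-0.28,0,-0.9],"rotation": [0,0,0],"claw": 1}
    - {"offset": [-0.28,0,-0.9],"rotation": [0,0,0],"claw": 1}
    - {"offset": [-0.28,0,-0.9],"rotation": [0,0,0],"claw": 1}

```text
clock: 19.52
tcp_pos: [0.4998, 0.0258, 0.1803]
orientation: [0.242, -3.131, -0.0]
contact_force: [-0.3, -0.4, -0.4]
grip_width: 0.0721
gripper_force: 0.0
```

```bash
python3 - <<'E'
from h import *
gt(-.06,0,.13)
d=snap('wrist','w6');a,b,z=stc(d)
q=(a<-.096)&(a>-.112)&(abs(b)<.016)&(z<.105)&(z>.07);print('tab z',q.sum(),np.percentile(z[q],[5,50,95]))
q=(a<.045)&(a>-.02)&(abs(b)<.012)&(z<.11)&(z>.07)
if q.sum()>20: print('arm top fit',q.sum(),np.polyfit(a[q],z[q],1))
m=(z>.132)&(z<.15)&(abs(a+.06)<.05)&(abs(b)<.05)
p=np.stack([a[m],b[m]],1).astype(np.float32);print('wing',m.sum(),cv2.minAreaRect(p),np.percentile(z[m],[5,50,95]))
m=(z>.105)&(z<.12)&(abs(a+.06)<.05)&(abs(b)<.05);print('skirt',np.percentile(a[m],[1,99]),np.percentile(b[m],[1,99]),np.median(z[m]))
E
```

```text
now st [-0.0617  0.    ]
 t 19.52 tcp [0.4998 0.0258 0.1803] psi -171.18 j7 1.29 F [-0.3 -0.4 -0.4] 
  off [-1.160e-02 -1.000e-04  6.022e-01] rot [ 0.0001 -0.0004 -0.0002]
tab z 669 [0.08969824 0.09086428 0.09226705]
arm top fit 1348 [-0.00851579  0.08988819]
wing 1404 ((-0.06035003438591957, -0.00027193687856197357), (0.05482804775238037, 0.02082839608192444), 28.65959930419922) [0.1352527  0.14206729 0.14373459]
skirt [-0.08878228 -0.03191506] [-0.02862858  0.02763052] 0.11389372653427755
```

View pics/w6.png

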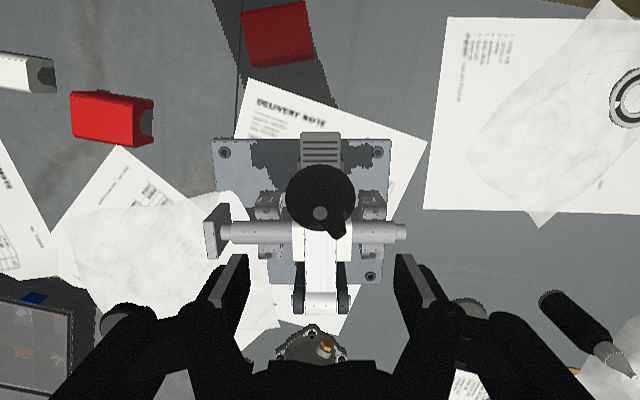

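The picture shows the arm closed over the saddle at (320,250). The black knob is at (320,195), its wing pointing down-right to (337,235). That puts the wing about 28.7° ccw of the arm, so turn ≈ −0.50.

Call:
drive_tool:
  rows:
    - {"offset": [-0.009,0,0],"rotation": [0,0,-0.06],"claw": 1}
    - {"offset": [-0.009,0,0.1],"rotation": [0,0,-0.12],"claw": 1}
    - {"offset": [-0.009,0,0.2],"rotation": [0,0,-0.18],"claw": 1}
    - {"offset": [-0.009,0,0.3],"rotation": [0,0,-0.24],"claw": 1}
    - {"offset": [-0.009,0,0.4],"rotation": [0,0,-0.25],"claw": 1}
    - {"offset": [-0.009,0,0.4],"rotation": [0,0,-0.25],"claw": 1}
    - {"offset": [-0.009,0,0.4],"rotation": [0,0,-0.25],"claw": 1}

```text
clock: 20.15
tcp_pos: [0.4993, 0.0259, 0.1196]
orientation: [1.007, -2.972, -0.002]
contact_force: [-0.5, -0.5, 0.7]
grip_width: 0.0853
gripper_force: 0.0
```

```bash
python3 - <<'E'
from h import *
d=load('wrist')
def f(d):
    a,b,z=stc(d)
    m=(z>.1385)&(z<.15)&(abs(a+.06)<.035)&(abs(b)<.035)
    n,lab,s,_=cv2.connectedComponentsWithStats(m.astype(np.uint8));m=lab==1+s[1:,4].argmax()
    p=np.stack([a[m],b[m]],1).astype(np.float32);r=cv2.minAreaRect(p)
    c=np.cov(p.T);e,v=np.linalg.eigh(c);print('wing',m.sum(),r,np.median(z[m]),'pca',np.degrees(np.arctan2(v[1,1],v[0,1])))
f(d);f(snap('wrist'))
gt(-.0603,-.0003,.118,180+YAW+28.7)
E
```

```text
wing 1136 ((-0.06002707779407501, -0.0010681170970201492), (0.0551232285797596, 0.014343064278364182), 38.870174407958984) 0.14239448067126856 pca -141.72409968080618
wing 1909 ((-0.06008236110210419, -0.0007293447852134705), (0.05525985360145569, 0.01304106879979372), 38.04029083251953) 0.14245565931159634 pca -141.73800238359155
now st [-0.061   0.0002]
 t 20.2 tcp [0.5004 0.0261 0.1205] psi -142.55 j7 1.66 F [0.3 0.4 0. ] 
  off [-0.003  -0.0055  0.2836] rot [ 0.0005 -0.0007 -0.0009]
```

Call:
drive_tool:
  rows:
    - {"offset": [-0.003,-0.008,0],"rotation": [0,0,-0.05],"claw": 1}
    - {"offset": [-0.003,-0.008,0.1],"rotation": [0,0,-0.084],"claw": 1}
    - {"offset": [-0.003,-0.008,0.2],"rotation": [0,0,-0.084],"claw": 1}
    - {"offset": [-0.003,-0.008,0.28],"rotation": [0,0,-0.084],"claw": 1}
    - {"offset": [-0.003,-0.008,0.28],"rotation": [0,0,-0.084],"claw": 1}
    - {"offset": [-0.003,-0.008,0.28],"rotation": [0,0,-0.084],"claw": 1}

```text
clock: 20.7
tcp_pos: [0.5022, 0.0255, 0.079]
orientation: [1.255, -2.88, -0.0]
contact_force: [0.8, -0.1, 1.0]
grip_width: 0.0854
gripper_force: 0.0
```

```bash
python3 - <<'E'
from h import *
gt(-.060,-.0006,.118,180+YAW+38.2)
E
```

```text
now st [-0.0593 -0.0007]
 t 20.7 tcp [0.5022 0.0255 0.079 ] psi -132.91 j7 1.74 F [ 0.8 -0.1  1. ] 
  off [0.0032 0.0034 0.0065] rot [ 0.0002 -0.0003  0.0003]
```

Aligned. I close on the wing.

Call:
drive_tool:
  rows:
    - {"offset": [0,0,0.005],"rotation": [0,0,0],"claw": 0.5}
    - {"offset": [0,0,0.005],"rotation": [0,0,0],"claw": 0.1}
    - {"offset": [0,0,0.005],"rotation": [0,0,0],"claw": 0}
    - {"offset": [0,0,0.005],"rotation": [0,0,0],"claw": 0}
    - {"offset": [0,0,0.005],"rotation": [0,0,0],"claw": 0}
    - {"offset": [0,0,0.005],"rotation": [0,0,0],"claw": 0}
    - {"offset": [0,0,0.005],"rotation": [0,0,0],"claw": 0}
    - {"offset": [0,0,0.005],"rotation": [0,0,0],"claw": 0}
    - {"offset": [0,0,0.005],"rotation": [0,0,0],"claw": 0}
  force: 60

```text
clock: 21.45
tcp_pos: [0.5028, 0.0254, 0.0784]
orientation: [-1.255, 2.879, -0.001]
contact_force: [0.1, -0.1, 2.8]
grip_width: 0.0124
gripper_force: 62.0
```

```bash
python3 - <<'E'
from h import *
gt(-.060,-.0006,.118,180+YAW)
E
```

```text
now st [-0.0587 -0.0009]
 t 21.45 tcp [0.5028 0.0254 0.0784] psi -132.9 j7 1.74 F [ 0.1 -0.1  2.8] 
  off [0.0053 0.0069 0.0025] rot [-2.000e-04  3.000e-04  3.338e-01]
```

Call:
drive_tool:
  rows:
    - {"offset": [0,0,0],"rotation": [0,0,0.055],"claw": 0}
    - {"offset": [0.002,0,0],"rotation": [0,0,0.11],"claw": 0}
    - {"offset": [0.004,0.002,0],"rotation": [0,0,0.165],"claw": 0}
    - {"offset": [0.005,0.004,0],"rotation": [0,0,0.22],"claw": 0}
    - {"offset": [0.005,0.005,0],"rotation": [0,0,0.28],"claw": 0}
    - {"offset": [0.005,0.005,0],"rotation": [0,0,0.334],"claw": 0}
    - {"offset": [0.005,0.005,0],"rotation": [0,0,0.334],"claw": 0}
    - {"offset": [0.005,0.005,0],"rotation": [0,0,0.334],"claw": 0}

```text
clock: 22.12
tcp_pos: [0.5028, 0.0251, 0.0786]
orientation: [-0.246, 3.129, -0.001]
contact_force: [4.5, -2.3, 1.5]
grip_width: 0.012
gripper_force: 61.8
```

```bash
python3 - <<'E'
from h import *
o=get_obs();print(o['moment'],o['grip_width'],o['gripper_force'])
gt(-.060,-.0006,.118-.0133,180+YAW)
d=snap('wrist');a,b,z=stc(d)
m=(z>.138)&(z<.15)&(abs(a+.06)<.035)&(abs(b)<.008)&(a<-.07)
print(m.sum(),np.percentile(b[m],[1,50,99]) if m.sum() else '', np.polyfit(a[m],b[m],1) if m.sum() else '')
E
```

```text
[-0.47270329 -1.00425815 -0.04654297] 0.011956900676513752 61.79504229828126
now st [-0.0588 -0.0012]
 t 22.12 tcp [0.5028 0.0251 0.0786] psi -171.0 j7 1.17 F [ 4.5 -2.3  1.5] 
  off [0.0085 0.0039 0.0925] rot [-0.0004  0.0013  0.0014]
1327 [-0.00761826 -0.00057443  0.00748418] [0.0488574  0.00346199]
```

Call:
drive_tool:
  rows:
    - {"offset": [0,0,0.03],"rotation": [0,0,0.001],"claw": 0}
    - {"offset": [0,0,0.06],"rotation": [0,0,0.001],"claw": 0}
    - {"offset": [0,0,0.08],"rotation": [0,0,0.001],"claw": 0}
    - {"offset": [0,0,0.09],"rotation": [0,0,0.001],"claw": 0}
    - {"offset": [0,0,0.09],"rotation": [0,0,0.001],"claw": 0}
    - {"offset": [0,0,0.09],"rotation": [0,0,0.001],"claw": 0}

```text
clock: 22.67
tcp_pos: [0.5028, 0.0251, 0.0652]
orientation: [-0.241, 3.13, -0.001]
contact_force: [2.2, -3.8, 9.6]
grip_width: 0.0124
gripper_force: 63.1
```

```bash
python3 - <<'E'
from h import *
o=get_obs();print(o['moment'],o['grip_width'],o['gripper_force'])
gt(-.060,-.0006,.118-.0133,180+YAW)
d=snap('wrist');a,b,z=stc(d)
m=(z>.11)&(z<.15)&(abs(a+.077)<.006)&(abs(b)<.004);print('wing top',np.median(z[m]))
m=(z>.09)&(z<.12)&(abs(a+.08)<.008)&(abs(b)>.012)&(abs(b)<.018);print('skirt',np.percentile(z[m],[5,50,95]))
q=(a<-.096)&(a>-.112)&(abs(b)<.016)&(z<.105)&(z>.07);print('tab z',q.sum(),np.median(z[q]))
E
```

```text
[-0.73883517 -0.6335902  -0.02552116] 0.012367051918377541 63.08506456316536
now st [-0.0588 -0.0012]
 t 22.67 tcp [0.5028 0.0251 0.0652] psi -171.18 j7 1.15 F [ 2.2 -3.8  9.6] 
  off [0.008  0.0037 0.0033] rot [-0.0003  0.0011 -0.0003]
wing top 0.1295715651576813
skirt [0.09037908 0.10050491 0.10159183]
tab z 1924 0.09066710837587777
```

Call:
drive_tool:
  rows:
    - {"offset": [0,0,0],"rotation": [0,0,0.05],"claw": 0}
    - {"offset": [0,0,0],"rotation": [0,0,0.1],"claw": 0}
    - {"offset": [0,0,0],"rotation": [0,0,0.15],"claw": 0}
    - {"offset": [0,0,0],"rotation": [0,0,0.2],"claw": 0}
    - {"offset": [0,0,0],"rotation": [0,0,0.25],"claw": 0}
    - {"offset": [0,0,0],"rotation": [0,0,0.3],"claw": 0}
    - {"offset": [0,0,0],"rotation": [0,0,0.35],"claw": 0}
    - {"offset": [0,0,0],"rotation": [0,0,0.35],"claw": 0}

```text
clock: 23.38
tcp_pos: [0.5027, 0.0248, 0.0653]
orientation: [0.855, 3.02, -0.0]
contact_force: [3.4, -4.0, 9.6]
grip_width: 0.012
gripper_force: 63.1
```

```bash
python3 - <<'E'
from h import *
o=get_obs();print(o['moment'],o['grip_width'],o['gripper_force'])
gt(-.060,-.0006,.118-.0133,90+YAW)
E
```

```text
[-0.88603267 -0.5687368   0.00307844] 0.011966857017459738 63.1445544617236
now st [-0.0589 -0.0015]
 t 23.38 tcp [0.5027 0.0248 0.0653] psi 148.4 j7 0.53 F [ 3.4 -4.   9.6] 
  off [ 0.0094 -0.0003  0.0043] rot [0.0008 0.0011 0.4324]
```

Call:
drive_tool:
  rows:
    - {"offset": [0,0,0],"rotation": [0,0,0.055],"claw": 0}
    - {"offset": [0,0,0],"rotation": [0,0,0.11],"claw": 0}
    - {"offset": [0,0,0],"rotation": [0,0,0.165],"claw": 0}
    - {"offset": [0,0,0],"rotation": [0,0,0.22],"claw": 0}
    - {"offset": [0,0,0],"rotation": [0,0,0.275],"claw": 0}
    - {"offset": [0,0,0],"rotation": [0,0,0.33],"claw": 0}
    - {"offset": [0,0,0],"rotation": [0,0,0.385],"claw": 0}
    - {"offset": [0,0,0],"rotation": [0,0,0.43],"claw": 0}
    - {"offset": [0,0,0],"rotation": [0,0,0.44],"claw": 0}
    - {"offset": [0,0,0],"rotation": [0,0,0.44],"claw": 0}

```text
clock: 24.22
tcp_pos: [0.5023, 0.0245, 0.0644]
orientation: [2.055, 2.374, 0.0]
contact_force: [5.6, -3.6, 0.9]
grip_width: 0.012
gripper_force: 61.9
```

```bash
python3 - <<'E'
from h import *
o=get_obs();print(o['moment'],o['grip_width'],o['gripper_force'])
gt(-.060,-.0006,.118-.0133,90+YAW)
d=snap('wrist');a,b,z=stc(d)
m=(z>.115)&(z<.14)&(abs(a+.06)<.04)&(abs(b)>.015)&(abs(b)<.03);print('wing',m.sum(),np.median(z[m]) if m.sum() else'')
E
```

```text
[-1.0407903  -1.05798152  0.19392391] 0.012029357652365725 61.85585081577301
now st [-0.0593 -0.0017]
 t 24.22 tcp [0.5023 0.0245 0.0644] psi 98.25 j7 -0.23 F [ 5.6 -3.6  0.9] 
  off [ 0.0072 -0.0044 -0.0019] rot [ 0.0007  0.0006 -0.0053]
wing 1648 0.1279795137185991
```

Call:
drive_tool:
  rows:
    - {"offset": [0,0,0],"rotation": [0,0,0.43],"claw": 0.3}
    - {"offset": [0,0,0],"rotation": [0,0,0],"claw": 0.6}
    - {"offset": [0,0,0],"rotation": [0,0,0],"claw": 0.8}
    - {"offset": [0,0,0],"rotation": [0,0,0],"claw": 0.8}
    - {"offset": [0,0,-0.2],"rotation": [0,0,0],"claw": 0.8}
    - {"offset": [0,0,-0.4],"rotation": [0,0,0],"claw": 0.8}
    - {"offset": [0,0,-0.6],"rotation": [0,0,0],"claw": 0.8}
    - {"offset": [0,0,-0.8],"rotation": [0,0,0],"claw": 0.8}
    - {"offset": [0,0,-0.8],"rotation": [0,0,0],"claw": 0.8}
    - {"offset": [0,0,-0.8],"rotation": [0,0,0],"claw": 0.8}

```text
clock: 25.1
tcp_pos: [0.5021, 0.0256, 0.1858]
orientation: [2.057, 2.372, 0.003]
contact_force: [-0.0, 0.1, -0.9]
grip_width: 0.0684
gripper_force: 0.0
```

```bash
python3 - <<'E'
from h import *
d=snap('wrist','w7');a,b,z=stc(d)
m=(z>.1255)&(z<.136)&(abs(a+.06)<.035)&(abs(b)<.035)
n,lab,s,_=cv2.connectedComponentsWithStats(m.astype(np.uint8));m=lab==1+s[1:,4].argmax()
p=np.stack([a[m],b[m]],1).astype(np.float32);e,v=np.linalg.eigh(np.cov(p.T));print('wing',m.sum(),cv2.minAreaRect(p),'z',np.median(z[m]),'pca',np.degrees(np.arctan2(v[1,1],v[0,1])))
q=(a<-.098)&(a>-.112)&(abs(b)<.016)&(z<.105)&(z>.07);print('tab',q.sum(),np.median(z[q]) if q.sum() else '')
q=(a<.045)&(a>-.02)&(abs(b)<.012)&(z<.11)&(z>.07);print('arm',q.sum(),np.polyfit(a[q],z[q],1))
m=(z>.092)&(z<.108)&(abs(a+.06)<.026)&(abs(b)<.03);print('skirt',np.median(z[m]))
for n in('wrist','top'): shaft(n)
print(get_obs()['contact_force'])
E
```

```text
wing 951 ((-0.05996879190206528, -0.0001602768898010254), (0.012841572985053062, 0.05518924817442894), 1.9056079387664795) z 0.1285732763648296 pca 91.74472653253196
tab 494 0.09082744969834468
arm 1728 [-0.00815896  0.089927  ]
skirt 0.10002716865002344
wrist 26mm part [-0.109   0.0778] 1150 ends [-0.1093  0.0909] 186
top 26mm part [-0.1071 -0.0504] 17 ends [-0.1092 -0.0509] 18
[ 0.16126603 -0.03815015  0.26958098]
```

View pics/w7.png

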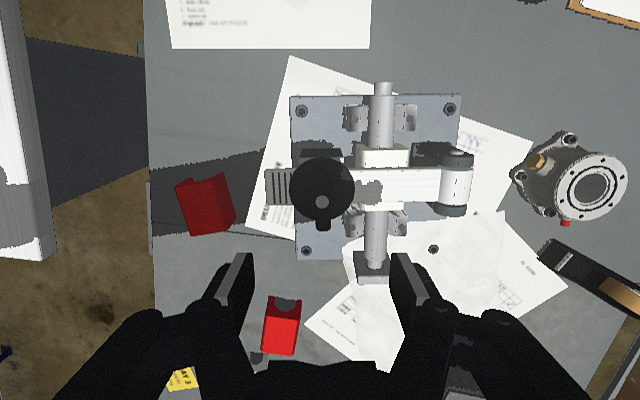

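The picture shows the wing square across the arm at (322,190) and the knob staying down (skirt at 100 mm, about 13.9 mm of travel). The saddle is under the arm at (380,185), the shaft end is at the stop (375,262), and the gripper is clear of everything.

```bash
python3 -c "
from h import *
print(hand_in())"
```

```text
the job is handed in; nothing more can be done
None
```

The job is handed in, though the tool did not return a verdict: by my last measurements the shaft is against the stop, the fitting saddle is seated and clamped under the closed arm, the knob is turned home (about 1.54 rad) and staying down (about 13.9 mm), the robot is clear, and about 25 s of the 72 s were used.

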